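Weigh a brass bell on the hanging dial scale

ROBOT

A 6-joint arm with a two-finger parallel gripper is mounted at the origin on the work surface. World frame = base frame: x ahead of the robot, y to its left, z up, the work surface at z = 0. Lengths are in m, angles in rad, forces in N, time in s.
With the tool pointing down it reaches from about 0.35 to 0.975 m from the base axis. Payload 4.9 kg.
Tool frame: the origin (TCP) lies at the very end of the fingers, on their centre line; the grasp point (between the pads) lies 19 mm behind it; x points along the fingers, y is the direction in which the jaws open and shut, and the axes are right-handed (so a half turn about x gives the same grasp; the last joint's range is limited). The gripper opens to 85 mm and grips with 20 to 120 N. Pads are 22 mm wide; open, the fingers measure 114 mm over their backs; the gripper's body (76 mm by 85 mm) begins 54 mm behind the grasp point. The pads swing forward as they close: fully open they stand 13 mm farther back than shut.
Start: joints at [-1.265, 0.053, 1.613, -0, 1.476, -0.119], TCP at [0.258, -0.569, 0.231] pointing down, gripper open.
Joint ranges: [-3.01, 3.01], [-1.01, 2.22], [0.06, 2.58], [-1.02, 4.17], [0.09, 2.62], [-3.14, 3.14]. Speed limits (rad/s): [2.57, 2.57, 3.14, 3.14, 3.14, 3.14].

INTERFACE

Orientations are given as a rotation vector (axis times angle).
In Python, from station import ctrl gives the robot as it stands. The module is installed in compiled form; this text tells all that it offers.
- The arm moves only by the shell command python3 -m handwheel 'ROWS' [FORCE]. ROWS is JSON, one flat list of numbers, 7 for each row, row after row: the opening, from 0 (shut) to 1 (fully open), then the shift along the tool's x, y, z in m, then the turn, a rotation vector about the tool's x, y, z in degrees. A call has 1 to 12 rows; each row is the pose to reach, as a shift and turn from the pose commanded when the call began, along the tool's axes at that moment; what a row does not reach only later rows make up. A row lasts 1/12 s, in which the tool goes at most 41.7 mm and 7.16 degrees, less where a joint would pass 70% of its speed; a pose out of reach is approached as far as the arm can. A call with a gripper value outside its range is refused whole. The fingers move at their own pace and stop on an object; FORCE is the grip in N (left out, the last holds). Time passes only in rows, so rows that repeat a pose let the fingers close. It gives the time, the measured TCP pose, the force and the opening at its end, in the units of the state.
- ctrl.get_obs(): the state, without advancing time (a new reading comes with each control period).
- ctrl.get_image(name): name is "scene" or "top" or "wrist"; returns (picture, depth): 400x640x3 uint8, blue, green, red; 400x640 float32, m along the optical axis (not along the pixel's ray), 0 where there is no reading.
- ctrl.camera_params(name): a dict with "fov_y" (degrees; the focal length in pixels is half the picture's height over the tangent of half this angle, whatever the lens; pixels are square), "cx", "cy" (the principal point, pixels), "dist_coeffs" ([k1, k2, p1, p2, k3] as OpenCV has them; the pictures are not rectified), "R" (3x3) and "t" (3): a world point X has camera coordinates R X + t; the wrist camera has in their place "hand_eye" (4x4, takes a point from camera to tool coordinates, whose origin is the TCP and whose axes are the tool frame's). Camera axes: x right, y down, z forward; pixel columns grow to the right and rows downward; lengths in m; the calibration is good to about 2 mm. A picture is of the moment at which its call begins: read the wrist's pose just before it. camera_params takes no time and is no camera call.
- ctrl.finish_job(): hands the job in, once; it reports no verdict.
The state is a dict: "t": time; "q": joint angles; "dq": joint speeds; "effort": joint torques, N m; "tool_pos": TCP position; "tool_rot": TCP orientation; "contact_force": force on the tool from outside, world axes, zero at the start; "wrist_torque": the same for the moment, N m; "opening": finger opening in m.
Only numpy, scipy, OpenCV 4.12 (cv2) and the standard library are available. Lean on these libraries where they do the work, as an engineer would, in place of code of your own. Each camera call takes 0.05 s, during which the arm holds its last target.

TASK

Weigh the brass bell: take it by its stem off its display tray, hang it by its eye on the hook of the dial scale, and let the hook settle with the bell hanging still and free. Ease the weight gently onto the sprung hook so that the hook never jerks, drops or bounces and is never dragged past its weighing range; keep the gripper off the scale and leave the other wares where they are.

Things in the scene. Friction and masses are not known exactly. Their poses are not given: they have to be found in the camera images.
- bell_stem (a point): On the bell's axis, 90 mm above its mouth: the place to grip its square stem (14 mm wide, free from 69 to 102 mm above the mouth). z up along the axis, y in the plane of the eye, x along the eye's hole (both ways round are alike). To get at the hook under the dial, hold the stem by its two faces that look along y, gripper leaning back about 40 degrees, fingers pointing along +x and down.
- bell_eye (a point): Inside top of the bell's eye, the point that rests on the hook; 51 mm straight above bell_stem. The eye is an upright ring of 9 mm round bar on top of the stem: hole 30 mm, 48 mm overall, its hole looking along the bell's x.
- bell: Brass bell, 150 mm tall, standing mouth down in the tray. Origin: centre of its mouth (underside). Round body 82 mm wide at the mouth, narrowing to 20 mm at 62 mm height; collar 17 mm square up to 69 mm, then the square stem and the eye. Axes as bell_stem. Its weight is not known beforehand (under 1 kg): bells of this size are cast thin or solid.
- tray: Wooden display block 140 x 140 mm with a raised rim, fixed to the counter; the bell stands on its black felt floor, 47 mm above the counter; rim 8 mm thick, its top at 63 mm. Origin at the centre of its underside.
- scale: Hanging dial scale on a stand, fixed. Origin on the counter straight below the hook's seat; z up, -x is the side where the hook is open. Base plate 12 mm thick, x -65 to +215, y -60 to +90 mm; post 26 mm thick at x +170, y +60; arm at 637 mm height. Round dial case, 150 mm across, x -37 to +37, height 415 to 565; from it a 10 mm rod comes down to the hook. Red needles turn with the dip.
- hook_seat (a point): Top of the wire at the lowest point inside the hook, where the eye must rest; 290 mm above the counter when the hook is empty; moves down with it. Hook of 8 mm round wire, bent in the scale's x-z plane, 36 mm wide inside, its point turned a little up on the -x side; the bend above closes about 40 mm over the seat.
- hook_tip (a point): Centre of the 9.6 mm ball at the end of the hook's point: 22 mm in front (-x) of the seat and 7 mm above it (ball top 12 mm above the seat). Carried level towards +x, the eye passes freely over the tip with its inside top 13 to 21 mm above the seat (lower it strikes the tip, higher its lower bar strikes the hook from below); then down onto the seat.
- hook (a joint): Dip of the sprung hook in m: 0 empty, grows downwards; weighing range ends at 0.08, stop at 0.09. It sinks about 7.7 mm per newton hung on it (130 N/m), lightly damped: a load let go at once drops and bounces; lowered slowly in the hand, it is taken over bit by bit until the hand carries nothing. Moving faster than 0.06 m/s, down or up, counts as a jerk.
- pot: Bystander: small round brass pot, 72 mm wide, 68 mm tall; origin at the centre of its underside.
- coppers: Bystander: stack of copper plates, 66 x 66 x 15 mm; origin at the centre of its underside.
- plate: Bystander: pale green enamel plate with a red rim, 220 mm wide, 22 mm tall; origin at the centre of its underside.
- lamp: Bystander: brass oil lamp on a foot, 80 mm wide, 82 mm tall; origin at the centre of its underside.
Things that resemble listed ones, but are neither listed nor needed, are in the scene too. What is shaped like the bell but green or turquoise is not meant.

How it is judged:
On the way, in this order (a step that is already met when the one before it is completed fails the run):
1. the bell is lifted out of the tray (height (world z) of bell above 0.08 m and contact force between bell and tray below 0.05 N), for 0.1 s.
2. the bell's eye lies in the hook's seat and loads the hook (distance between bell_eye and hook_seat below 0.012 m and value of joint hook above 0.005 m), for 0.2 s.
3. the hook alone carries the bell and has settled: untouched by the fingers and still for a second (contact force between the fingers and bell below 0.05 N and distance between bell_eye and hook_seat below 0.012 m and velocity of joint hook between -0.01 and 0.01 m/s and linear speed of bell below 0.04 m/s), for 1 s.
At the end, for the whole second after the job is handed in: The bell hangs by its eye in the hook's seat (inside top of the eye within 12 mm of the seat), upright within 0.15 rad, the hook dipped by the bell's weight (14 to 80 mm) and still (under 10 mm/s), the bell slower than 40 mm/s and untouched by the fingers (all of step 3 and value of joint hook between 0.014 and 0.08 m and angle between bell's own z axis and vertical below 0.15 rad).
It fails at once if the hook jerks, drops or springs back: it moves faster than 0.06 m/s (velocity of joint hook above 0.06 m/s or velocity of joint hook below -0.06 m/s).
It fails at once if the hook is pulled down beyond 80 mm, past the scale's range (value of joint hook above 0.08 m).
It fails at once if the bell is pushed against the hook or scale with more than 13 N (contact force between bell and scale above 13 N).
It fails at once if the robot pushes on the scale with more than 2 N (contact force between any of the fingers, the arm and scale above 2 N).
It fails at once if a bystander is moved more than 20 mm (distance of any of pot, coppers, plate, lamp from where it was at the start of the episode above 0.02 m).
It also fails if it takes over 64 s, if anything falls off the work surface, if the arm or the gripper's body presses on something with over 40 N, if the wrist force passes 120 N, or if a joint passes its speed limit or range.

## Working session

There is one attempt and no reset: what is moved stays moved. The work goes in short steps, Python scripts to look and compute and a shell command to move; the robot and the scene stay as the last step left them, time stands still between calls to the robot, and variables do not carry over. Pictures are saved under pics/ and viewed, and the job is handed in when it is done.

```bash
mkdir -p pics
python3 - <<'E'
from station import ctrl
import cv2, numpy as np
o=ctrl.get_obs(); print({k:np.round(v,4).tolist() for k,v in o.items()})
for n in ("scene","top","wrist"):
    im,d=ctrl.get_image(n); cv2.imwrite(f"pics/{n}0.png",im); np.save(f"pics/{n}0.npy",d)
    p=ctrl.camera_params(n); print(n,{k:np.round(v,4).tolist() for k,v in p.items()})
E
```

```text
{'t': 0.0, 'q': [-1.265, 0.0534, 1.6143, 0.0, 1.476, -0.119], 'dq': [0.0021, -0.0002, 0.0016, -0.0008, 0.0017, -0.0004], 'effort': [-0.0007, -39.3681, -37.0175, -0.0001, 0.0071, 0.0], 'tool_pos': [0.2574, -0.5689, 0.2301], 'tool_rot': [1.9875, 0.4308, -1.9879], 'contact_force': [-0.7406, -0.8854, -0.8413], 'wrist_torque': [0.0076, -0.0065, -0.0296], 'opening': 0.0858}
scene {'fov_y': 53.5185, 'cx': 315.0833, 'cy': 200.1238, 'dist_coeffs': [-0.0879, 0.0, 0.0, 0.0, 0.0], 'R': [[-0.7004, 0.7136, 0.0113], [0.4896, 0.492, -0.7198], [-0.5193, -0.4987, -0.694]], 't': [0.3614, -0.1171, 1.5789]}
top {'fov_y': 47.9152, 'cx': 325.5368, 'cy': 194.406, 'dist_coeffs': [-0.0868, 0.0, 0.0, 0.0, 0.0], 'R': [[-0.0185, -0.9998, -0.0073], [-0.9862, 0.0194, -0.1646], [0.1647, 0.0042, -0.9863]], 't': [0.0264, 0.51, 1.5827]}
wrist {'fov_y': 63.9067, 'cx': 317.7449, 'cy': 200.4036, 'dist_coeffs': [-0.0208, 0.0, 0.0, 0.0, 0.0], 'hand_eye': [[-0.0006, -0.2733, 0.9619, -0.1423], [1.0, 0.0003, 0.0007, 0.0001], [-0.0005, 0.9619, 0.2733, -0.0697], [0.0, 0.0, 0.0, 1.0]]}
```

View pics/scene0.png

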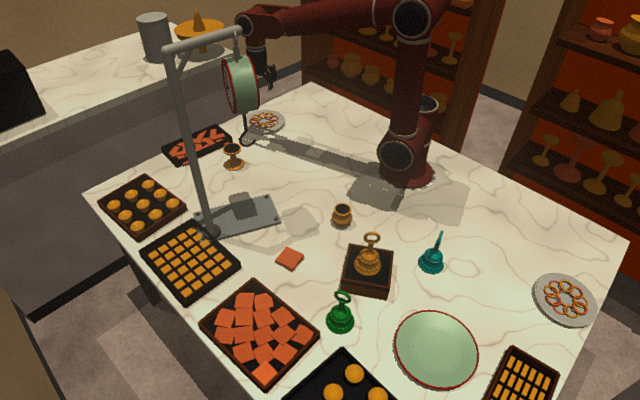

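View pics/top0.png

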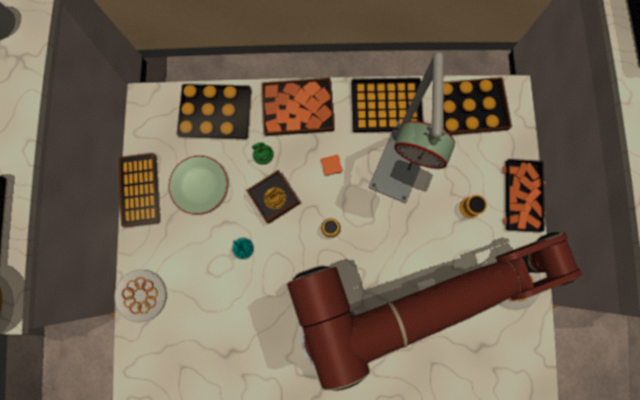

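View pics/wrist0.png

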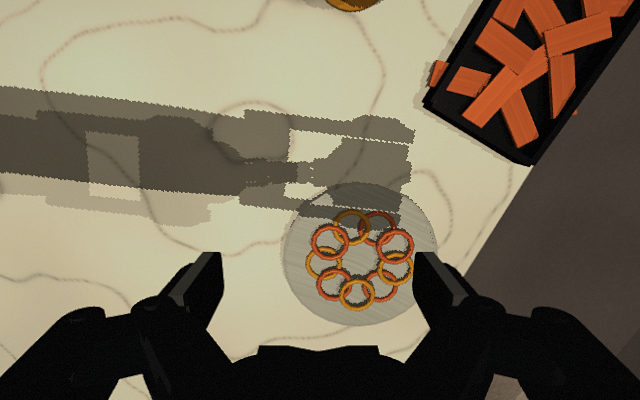

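The scene view shows three bell shapes: brass in the tray at scene (368,258) / top (274,197), green at scene (340,315) / top (262,153), and turquoise at scene (432,255) / top (243,247). The brass one in the tray is meant. The dial is at scene (240,82) and the hook at scene (247,138). I'll enlarge these to confirm.

```bash
cat > h.py <<'E'
import cv2, numpy as np
from scipy.spatial.transform import Rotation as Ro
from station import ctrl
def K(p):
    f=200/np.tan(np.radians(p['fov_y'])/2); return np.array([[f,0,p['cx']],[0,f,p['cy']],[0,0,1.]])
def cam(n,obs=None):
    p=ctrl.camera_params(n)
    if n!='wrist': R=np.array(p['R']);t=np.array(p['t'])
    else:
        H=np.array(p['hand_eye']); T=np.eye(4);T[:3,:3]=Ro.from_rotvec(obs['tool_rot']).as_matrix();T[:3,3]=obs['tool_pos']
        M=np.linalg.inv(T@H); R=M[:3,:3];t=M[:3,3]
    return K(p),np.array(p['dist_coeffs'],float),R,t
def rays(c,uv):
    k,d,R,t=c; n=cv2.undistortPoints(np.array(uv,float).reshape(-1,1,2),k,d).reshape(-1,2)
    return np.c_[n,np.ones(len(n))]
def pt(c,uv,z): # depth to world
    k,d,R,t=c; return (rays(c,uv)*np.reshape(z,(-1,1))-t)@R
def onz(c,uv,z):
    k,d,R,t=c; o=-R.T@t; v=rays(c,uv)@R; return o+v*((z-o[2])/v[:,2])[:,None]
def tri(obs):# list of (c,uv)
    A=np.zeros((3,3));b=np.zeros(3)
    for c,uv in obs:
        k,d,R,t=c;o=-R.T@t;v=(rays(c,uv)@R)[0];v/=np.linalg.norm(v);P=np.eye(3)-np.outer(v,v);A+=P;b+=P@o
    X=np.linalg.solve(A,b); return X,[np.round(proj(c,X)-np.array(uv),1).tolist() for c,uv in obs]
def proj(c,X):
    k,d,R,t=c; return cv2.projectPoints(np.array(X,float).reshape(-1,1,3),cv2.Rodrigues(R)[0],t,k,d)[0].reshape(-1,2).squeeze()
def cloud(c,D,x0,y0,x1,y1):
    g=np.mgrid[y0:y1,x0:x1]; v,u=g[0].ravel(),g[1].ravel(); z=D[v,u]; m=z>0
    return pt(c,np.c_[u,v][m],z[m]),np.c_[u,v][m]
def crop(src,x0,y0,w,h,s,out):
    im=cv2.imread(src) if isinstance(src,str) else src
    cv2.imwrite(out,cv2.resize(im[y0:y0+h,x0:x0+w],None,fx=s,fy=s,interpolation=cv2.INTER_CUBIC))
E
python3 - <<'E'
from h import *
a=cv2.imread('pics/scene0.png');b=cv2.imread('pics/top0.png')
f=lambda im,x,y,w,h,s:cv2.resize(im[y:y+h,x:x+w],(w*s,h*s),interpolation=cv2.INTER_CUBIC)
o=np.zeros((600,800,3),np.uint8)
o[:300,:400]=f(a,320,225,100,75,4); o[:300,400:]=f(b,225,160,100,75,4)
o[300:,:400]=f(a,200,90,100,75,4); o[300:,400:]=f(b,370,120,100,75,4)
cv2.imwrite('pics/c1.png',o)
E
```

```text
(no output)
```

View pics/c1.png

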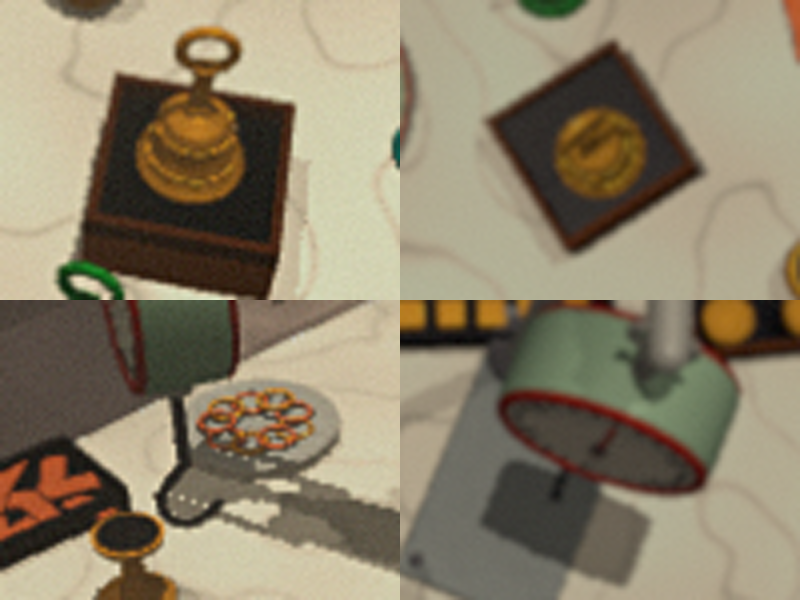

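The crops confirm it: brass bell on black felt in the wooden tray, eye at scene (372,237). The hook is under the dial at scene (247,140), open toward the robot. Next I compute positions from depth.

Run:
```python
from h import *
np.set_printoptions(precision=4,suppress=True)
for n,b,bd in (('scene',(335,222,405,300),(195,40,275,150)),('top',(240,165,310,228),(385,115,460,180))):
    c=cam(n);D=np.load(f'pics/{n}0.npy')
    P,uv=cloud(c,D,*b)
    rim=P[(P[:,2]>.055)&(P[:,2]<.07)]
    r=cv2.minAreaRect((rim[:,:2]*1000).astype(np.float32)); print(n,'rim',r)
    for lo,hi in((.049,.06),(.07,.1),(.1,.13),(.13,.146),(.15,.17),(.17,.21)):
        m=(P[:,2]>lo)&(P[:,2]<hi); q=P[m]
        if len(q)>2: print(lo,len(q),q.mean(0),q.min(0),q.max(0), np.linalg.svd(q[:,:2]-q[:,:2].mean(0))[2][0])
    P,uv=cloud(c,D,*bd)
    q=P[(P[:,2]>.27)&(P[:,2]<.41)]; print('hook',len(q));
    s=np.argsort(q[:,2]); print(np.c_[q,uv[(P[:,2]>.27)&(P[:,2]<.41)]][s][::max(1,len(s)//25)])
    q=P[(P[:,2]>.42)&(P[:,2]<.57)]; print('case',len(q),cv2.minAreaRect((q[:,:2]*1000).astype(np.float32)))
```

```text
scene rim ((509.20733642578125, 209.47842407226562), (145.1279754638672, 140.97308349609375), 32.125587463378906)
0.049 536 [0.5188 0.2189 0.0527] [0.4242 0.125  0.049 ] [0.6057 0.3072 0.06  ] [0.9821 0.1886]
0.07 212 [0.5166 0.2107 0.086 ] [0.4728 0.1716 0.0702] [0.5318 0.2338 0.1   ] [-0.5025  0.8646]
0.1 172 [0.5358 0.2116 0.1097] [0.4813 0.1802 0.1001] [0.6894 0.2668 0.1286] [0.9755 0.2201]
0.13 59 [0.6142 0.2367 0.139 ] [0.4995 0.1956 0.1302] [0.6881 0.275  0.1457] [0.9591 0.283 ]
0.15 58 [0.5272 0.2076 0.1594] [0.4924 0.1853 0.1503] [0.6824 0.2575 0.1698] [0.9674 0.2531]
0.17 68 [0.5052 0.2032 0.1868] [0.4904 0.1861 0.1702] [0.5201 0.2208 0.1982] [-0.6156  0.7881]
hook 703
[[  0.2421  -0.5238   0.2705 269.      84.    ]
 [  0.5678  -0.2448   0.2899 247.     145.    ]
 [  0.544   -0.2348   0.2941 255.     142.    ]
 [  0.551   -0.24     0.2987 252.     141.    ]
 [  0.5826  -0.2527   0.3046 241.     142.    ]
 [  0.2613  -0.5504   0.3099 260.      74.    ]
 [  0.2678  -0.554    0.315  258.      73.    ]
 [  0.2657  -0.5619   0.3199 257.      71.    ]
 [  0.2396  -0.5039   0.3266
[... 2254 characters left out ...]
 166.    ]
 [  0.5541  -0.2488   0.2982 411.     165.    ]
 [  0.5479  -0.2454   0.2982 410.     167.    ]
 [  0.5448  -0.2422   0.2983 409.     168.    ]
 [  0.5542  -0.2426   0.2983 409.     165.    ]
 [  0.5478  -0.2423   0.2986 409.     167.    ]
 [  0.5408  -0.2413   0.3021 409.     169.    ]
 [  0.5408  -0.2382   0.3024 408.     169.    ]
 [  0.5376  -0.2411   0.3024 409.     170.    ]
 [  0.5376  -0.238    0.3025 408.     170.    ]
 [  0.5438  -0.2383   0.3027 408.     168.    ]
 [  0.5403  -0.244    0.3038 410.     169.    ]
 [  0.5434  -0.2442   0.304  410.     168.    ]]
case 1968 ((562.4933471679688, -248.00311279296875), (147.23411560058594, 73.12413024902344), 65.46573638916016)
```

Run:
```python
from h import *
np.set_printoptions(precision=4,suppress=True)
o=ctrl.get_obs(); R=Ro.from_rotvec(o['tool_rot']).as_matrix(); print(R)
def goal(yaw,th):
    y=np.radians(yaw);t=np.radians(th);a=np.array([np.cos(y),np.sin(y),0])
    x=a*np.sin(t)-np.array([0,0,np.cos(t)]);z=a*np.cos(t)+np.array([0,0,np.sin(t)]);return np.c_[x,np.cross(z,x),z]
for yaw,th in((-24.5,40),(40,40),(-24.5,0)):
    print(yaw,th,np.degrees(Ro.from_matrix(R.T@goal(yaw,th)).as_rotvec()))
```

```text
[[-0.0005  0.4121 -0.9111]
 [ 0.0015 -0.9111 -0.4121]
 [-1.     -0.0016 -0.0001]]
-24.5 40 [-124.6899  -20.7085   45.4233]
40 40 [155.1356  -7.6458 -56.4333]
-24.5 0 [-131.1617   -0.1065    0.037 ]
```

```bash
python3 -m handwheel '[1,-0.02,-0.04,0,0,0,0, 1,-0.04,-0.08,0,0,0,0, 1,-0.06,-0.12,-0.02,-5,-1,2, 1,-0.08,-0.15,-0.04,-11,-2,4, 1,-0.1,-0.18,-0.06,-17,-3,6, 1,-0.1,-0.2,-0.08,-24,-4,9, 1,-0.1,-0.22,-0.1,-30,-5,11, 1,-0.1,-0.24,-0.12,-36,-6,13, 1,-0.1,-0.26,-0.14,-42,-7,15, 1,-0.1,-0.278,-0.16,-48,-8,17, 1,-0.1,-0.278,-0.184,-54,-9,19.5, 1,-0.1,-0.278,-0.184,-60,-10,22]'
python3 - <<'E'
from h import *
o=ctrl.get_obs();print(np.round(o['q'],3),o['tool_pos'])
R=Ro.from_rotvec(o['tool_rot']).as_matrix();print(R.round(3))
E
```

```text
t: 1.15
tool_pos: [0.3131, -0.2376, 0.3313]
tool_rot: [1.103, 0.768, -1.238]
contact_force: [-0.2, -0.2, 1.1]
opening: 0.0853
[-0.766 -0.879  2.167 -0.103  1.462 -0.702] [ 0.31306118 -0.23764337  0.33131437]
[[ 0.203  0.973 -0.106]
 [-0.337 -0.032 -0.941]
 [-0.919  0.227  0.322]]
```

```bash
cat >> h.py <<'E'
def goal(yaw,th):
    y=np.radians(yaw);t=np.radians(th);a=np.array([np.cos(y),np.sin(y),0])
    x=a*np.sin(t)-np.array([0,0,np.cos(t)]);z=a*np.cos(t)+np.array([0,0,np.sin(t)]);return np.c_[x,np.cross(z,x),z]
def delta(p,Rg):
    o=ctrl.get_obs();R=Ro.from_rotvec(o['tool_rot']).as_matrix()
    print('shift',(R.T@(np.array(p)-o['tool_pos'])).round(4),'turn',np.degrees(Ro.from_matrix(R.T@Rg).as_rotvec()).round(2),'q',np.round(o['q'],3),'t',o['t'])
E
python3 -c "
from h import *
delta([.38,-.165,.32],goal(-24.5,40))"
```

```text
shift [-0.0005  0.0602 -0.0791] turn [-64.08 -10.5   23.15] q [-0.766 -0.879  2.167 -0.103  1.462 -0.702] t 1.15
```

```bash
python3 -m handwheel '[1,0,0.02,-0.03,-6,-1,2, 1,0,0.04,-0.06,-12,-2,4.3, 1,0,0.06,-0.079,-18,-3,6.5, 1,0,0.06,-0.079,-24,-4,8.7, 1,0,0.06,-0.079,-30,-5,10.8, 1,0,0.06,-0.079,-36,-6,13, 1,0,0.06,-0.079,-42,-7,15.2, 1,0,0.06,-0.079,-48,-8,17.4, 1,0,0.06,-0.079,-54,-9,19.5, 1,0,0.06,-0.079,-60,-10,21.7, 1,0,0.06,-0.079,-64,-10.5,23.15, 1,0,0.06,-0.079,-64,-10.5,23.15]'
python3 - <<'E'
from h import *
o=ctrl.get_obs();im,d=ctrl.get_image('wrist');cv2.imwrite('pics/w1.png',im);np.save('pics/w1.npy',d)
import pickle;pickle.dump(o,open('pics/w1.pkl','wb'));delta([.38,-.165,.32],goal(-24.5,40))
E
```

```text
t: 2.15
tool_pos: [0.4, -0.179, 0.3213]
tool_rot: [0.198, 0.876, -0.412]
contact_force: [-0.9, -0.7, 0.6]
opening: 0.0857
shift [-0.0139  0.0039 -0.0197] turn [-0.81 -1.04  0.52] q [-0.693 -1.01   2.305  0.169  1.187 -1.828] t 2.2
```

View pics/w1.png

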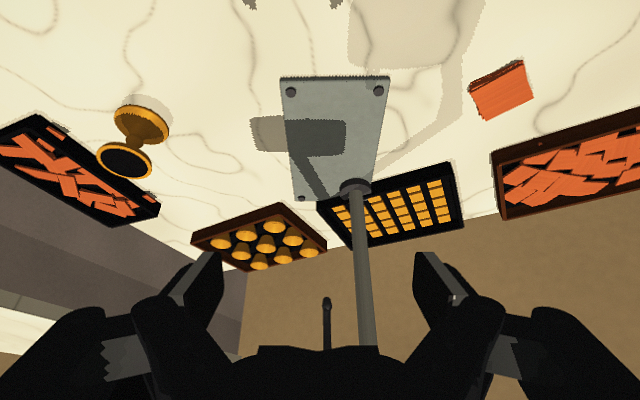

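The wrist view is inverted. It shows the base plate's front corners at (281,78) and (389,78), and the hook's ball end-on at (327,302). I use the plate corners here and in the scene view to fix the scale's pose.

Run:
```python
from h import *
a=cv2.imread('pics/scene0.png');b=cv2.imread('pics/w1.png')
f=lambda im,x,y,w,h,s:cv2.resize(im[y:y+h,x:x+w],(w*s,h*s),interpolation=cv2.INTER_CUBIC)
o=np.zeros((600,800,3),np.uint8)
o[:300]=f(a,190,185,100,38,8)[:300]; o[300:,:400]=f(b,270,60,133,100,3)[:300,:399].repeat(1,1)[:, :399] if 0 else cv2.resize(f(b,270,60,133,100,3),(400,300))
o[300:,400:]=f(b,300,280,80,60,5)
cv2.imwrite('pics/c2.png',o)
```

```text
(no output)
```

View pics/c2.png

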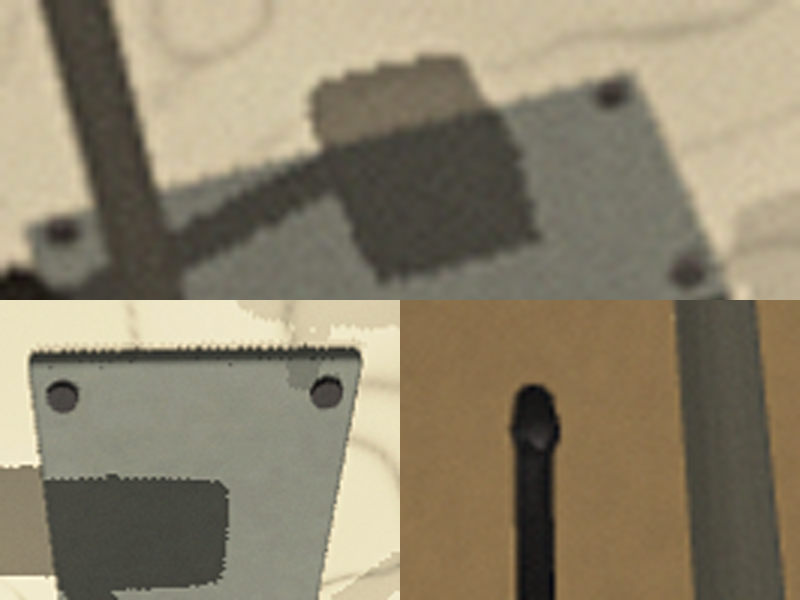

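Run:
```python
from h import *
import pickle
np.set_printoptions(precision=4,suppress=True)
o=pickle.load(open('pics/w1.pkl','rb'));cw=cam('wrist',o);cs=cam('scene');ct=cam('top')
f=onz(cw,[(280.9,79.3),(390,79.3)],.012);print(f)
e=f[1]-f[0];yaw=np.degrees(np.arctan2(e[1],e[0]))-90;print('yaw',yaw,np.linalg.norm(e))
x=np.array([np.cos(np.radians(yaw)),np.sin(np.radians(yaw)),0]);y=np.array([-x[1],x[0],0])
print('orig w',f[0]+.065*x+.060*y,f[1]+.065*x-.09*y)
g=onz(cs,[(190+632/8,185+72/8),(190+735/8,185+297/8),(190+27/8,185+228/8)],.012);print('scene corners',g, 'yaw',np.degrees(np.arctan2(*(g[0]-g[2])[1::-1])))
print('orig s',g[0]+.065*x+.06*y,'dist',np.linalg.norm(g[0]-g[2]))
D=np.load('pics/w1.npy');P,uv=cloud(cw,D,318,298,336,345);m=P[:,0]<.65;P=P[m];print(len(P));
loc=(P-[.5625,-.248,0]);L=np.c_[loc@x,loc@y,P[:,2]];s=np.argsort(L[:,2]);print(L[s][::15])
```

```text
[[ 0.4799 -0.2705  0.012 ]
 [ 0.5418 -0.1393  0.012 ]]
yaw -25.256009756480466 0.14504619075830177
orig w [ 0.5643 -0.244   0.012 ] [ 0.5622 -0.2484  0.012 ]
scene corners [[ 0.4824 -0.2702  0.012 ]
 [ 0.5433 -0.1323  0.012 ]
 [ 0.7362 -0.3818  0.012 ]] yaw 156.2677264646725
orig s [ 0.5668 -0.2437  0.012 ] dist 0.27730175918216854
380
[[-0.0106 -0.0006  0.2866]
 [-0.0141  0.004   0.2897]
 [ 0.0188  0.006   0.2926]
 [ 0.0151  0.0048  0.2937]
 [-0.0236 -0.0009  0.2946]
 [-0.0206  0.0056  0.2955]
 [-0.0233 -0.0019  0.2964]
 [ 0.0173 -0.0014  0.2971]
 [-0.0225 -0.0028  0.298 ]
 [-0.0241 -0.001   0.2985]
 [ 0.0172  0.0027  0.2991]
 [ 0.0182  0.0027  0.2999]
 [-0.0222  0.0045  0.3006]
 [ 0.0198  0.0017  0.3014]
 [ 0.0195 -0.0004  0.3025]
 [ 0.0201  0.0006  0.3043]
 [ 0.021   0.0057  0.3061]
 [ 0.0204  0.0026  0.3082]
 [ 0.021  -0.0004  0.31  ]
 [ 0.0208 -0.0015  0.312 ]
 [ 0.0216  0.0056  0.3137]
 [ 0.0172  0.0024  0.3156]
 [ 0.0161  0.0034  0.3177]
 [ 0.0148  0.0013  0.3198]
 [ 0.0139  0.0003  0.3219]
 [ 0.012   0.0041  0.324 ]]
```

```bash
python3 -c "
from h import *
delta([.41,.125,.27],goal(40,40))"
```

```text
shift [-0.036   0.2785 -0.1273] turn [-50.59  -0.86  41.54] q [-0.693 -1.01   2.305  0.169  1.187 -1.828] t 2.2
```

```bash
python3 -m handwheel '[1,-0.004,0.028,-0.013,-5,0,4, 1,-0.007,0.056,-0.026,-10,0,8, 1,-0.011,0.084,-0.038,-15,0,12, 1,-0.014,0.112,-0.05,-20,0,16, 1,-0.018,0.14,-0.064,-25,0,20, 1,-0.022,0.167,-0.076,-30,0,25, 1,-0.025,0.195,-0.09,-35,0,29, 1,-0.029,0.223,-0.1,-40,-0.5,33, 1,-0.032,0.25,-0.115,-45,-0.8,37, 1,-0.036,0.278,-0.127,-50.6,-0.9,41.5, 1,-0.036,0.278,-0.127,-50.6,-0.9,41.5, 1,-0.036,0.278,-0.127,-50.6,-0.9,41.5]'
python3 - <<'E'
from h import *
o=ctrl.get_obs();im,d=ctrl.get_image('wrist');cv2.imwrite('pics/w2.png',im);np.save('pics/w2.npy',d)
import pickle;pickle.dump(o,open('pics/w2.pkl','wb'));delta([.453,.161,.209],goal(40,40))
E
```

```text
t: 3.2
tool_pos: [0.409, 0.126, 0.2698]
tool_rot: [-0.307, 0.837, 0.655]
contact_force: [-0.1, -0.8, -0.1]
opening: 0.0854
shift [ 0.0833 -0.0007  0.0038] turn [ 0.17 -0.06 -0.01] q [-0.24  -0.986  2.383  0.563  1.327 -2.532] t 3.25
```

View pics/w2.png

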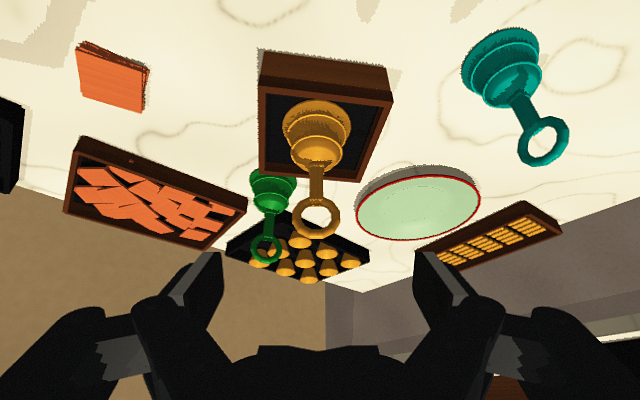

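The brass bell is upright in the tray, with its eye at (317,217) and stem at (316,185), framed by the fingers. The eye faces the camera nearly square.

Run:
```python
from h import *
crop('pics/w2.png',277,90,80,150,4,'pics/c3.png')
crop('pics/scene0.png',345,225,60,60,10,'pics/c4.png')
```

```text
(no output)
```

View pics/c3.png

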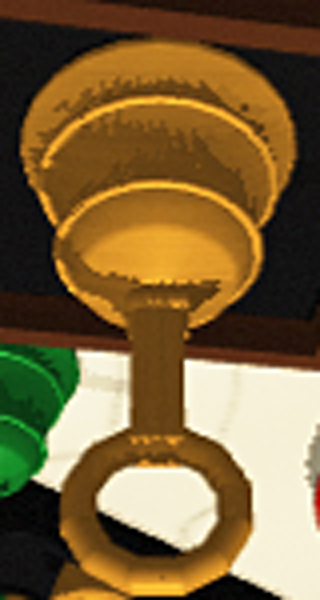

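View pics/c4.png

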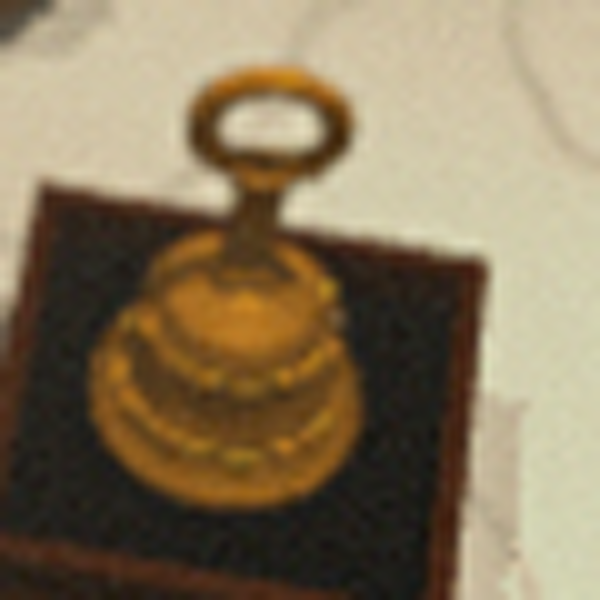

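Run:
```python
from h import *
import pickle
np.set_printoptions(precision=4,suppress=True)
o=pickle.load(open('pics/w2.pkl','rb'));cw=cam('wrist',o);cs=cam('scene')
print(tri([(cw,(316.2,218.2)),(cs,(372.1,237.5))]))
# mouth base centre check: eye hole centre nominal z .047+.126=.173
print(onz(cw,[(316.2,218.2)],.173),onz(cs,[(372.1,237.5)],.173))
D=np.load('pics/w2.npy');P,uv=cloud(cw,D,290,160,345,242)
near=np.hypot(P[:,0]-.503,P[:,1]-.203)<.04
for lo,hi in((.118,.124),(.124,.13),(.13,.136),(.136,.142),(.142,.148),(.152,.2)):
    m=near&(P[:,2]>lo)&(P[:,2]<hi);q=P[m];v=np.linalg.svd(q[:,:2]-q[:,:2].mean(0),full_matrices=False)[2][0]
    print(lo,len(q),q.mean(0),q.min(0),q.max(0),'dir',np.degrees(np.arctan2(v[1],v[0]))%180, uv[m].mean(0), uv[m][:,0].min(),uv[m][:,0].max())
```

```text
(array([0.5022, 0.2037, 0.1744]), [[1.0, 0.1], [-0.4, -0.0]])
[[0.5044 0.2043 0.173 ]] [[0.5005 0.2038 0.173 ]]
0.118 53 [0.4974 0.1979 0.1211] [0.4936 0.1928 0.1182] [0.502  0.2034 0.1239] dir 127.5948405537701 [316.0377 170.6981] 310 322
0.124 65 [0.498  0.1974 0.1268] [0.4935 0.1931 0.124 ] [0.504  0.2034 0.1298] dir 132.3256989732267 [315.2769 175.1077] 309 322
0.13 66 [0.4979 0.1975 0.133 ] [0.4933 0.1929 0.13  ] [0.5041 0.2032 0.1358] dir 133.37416952493263 [315.3636 179.803 ] 309 322
0.136 68 [0.4976 0.1979 0.1391] [0.4933 0.1933 0.136 ] [0.5033 0.2031 0.1419] dir 131.78172187886648 [315.8382 184.5588] 309 322
0.142 66 [0.4979 0.1973 0.1451] [0.4934 0.1929 0.1421] [0.5029 0.2037 0.148 ] dir 131.85082747219232 [315.1818 189.3485] 309 322
0.152 1107 [0.5003 0.2    0.1748] [0.4856 0.182  0.1521] [0.5176 0.2185 0.1963] dir 129.5985647073178 [315.5456 216.9458] 292 339
```

```bash
python3 -c "
from h import *
delta([.5084,.2070,.1246],goal(40,40))"
```

```text
shift [ 0.1942 -0.0011  0.0048] turn [ 0.17 -0.06 -0.01] q [-0.24  -0.986  2.383  0.563  1.327 -2.532] t 3.25
```

```bash
python3 -m handwheel '[1,0.03,-0.001,0.002,0,0,0, 1,0.06,-0.001,0.005,0,0,0, 1,0.09,-0.001,0.005,0,0,0, 1,0.11,-0.001,0.005,0,0,0, 1,0.125,-0.001,0.005,0,0,0, 1,0.14,-0.001,0.005,0,0,0, 1,0.155,-0.001,0.005,0,0,0, 1,0.17,-0.001,0.005,0,0,0, 1,0.18,-0.001,0.005,0,0,0, 1,0.19,-0.001,0.005,0,0,0, 1,0.194,-0.001,0.005,0,0,0, 1,0.194,-0.001,0.005,0,0,0]'
python3 - <<'E'
from h import *
delta([.5084,.2070,.1246],goal(40,40))
im,d=ctrl.get_image('wrist');a,d=ctrl.get_image('scene');crop(a,330,200,90,90,6,'pics/s3.png');cv2.imwrite('pics/w3.png',im)
E
```

```text
t: 4.25
tool_pos: [0.5087, 0.2064, 0.1245]
tool_rot: [-0.307, 0.837, 0.653]
contact_force: [0.4, -0.9, -0.6]
opening: 0.0854
shift [0.     0.0007 0.0002] turn [ 0.12 -0.08  0.  ] q [ 0.045 -0.41   2.314  0.61   0.748 -2.577] t 4.25
```

View pics/w3.png

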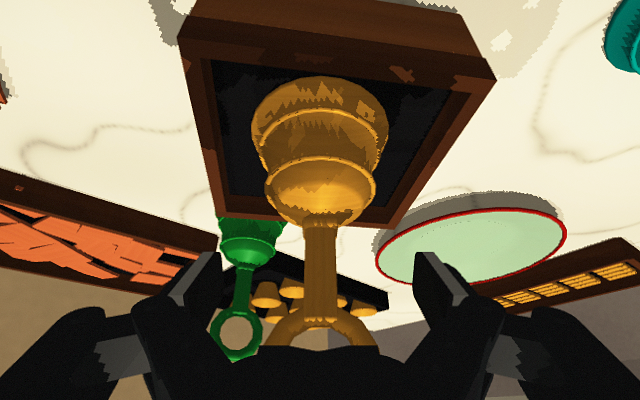

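View pics/s3.png

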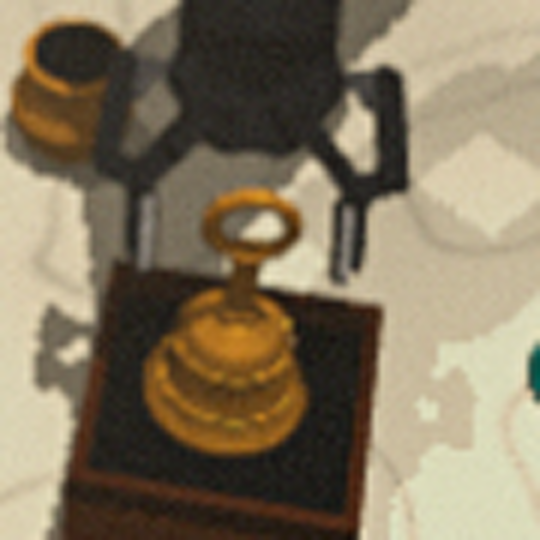

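The stem at (320,270) is centred between the fingers (inner edges about 218 and 415). Closing the fingers.

```bash
python3 -m handwheel '[0.8,0,0.0005,0,0,0,0, 0.6,0,0.0005,0,0,0,0, 0.45,0,0.0005,0,0,0,0, 0.3,0,0.0005,0,0,0,0, 0.2,0,0.0005,0,0,0,0, 0.1,0,0.0005,0,0,0,0, 0,0,0.0005,0,0,0,0, 0,0,0.0005,0,0,0,0, 0,0,0.0005,0,0,0,0, 0,0,0.0005,0,0,0,0]' 60
python3 - <<'E'
from h import *
delta([.5084,.2070,.1246],goal(40,40))
im,d=ctrl.get_image('wrist');a,d=ctrl.get_image('scene');crop(a,330,200,90,90,6,'pics/s4.png');cv2.imwrite('pics/w4.png',im)
E
```

```text
t: 5.18
tool_pos: [0.5081, 0.2072, 0.125]
tool_rot: [-0.308, 0.835, 0.655]
contact_force: [-2.9, -2.9, 2.3]
opening: 0.0132
shift [ 0.0003 -0.0003 -0.0002] turn [ 0.23 -0.03 -0.02] q [ 0.047 -0.412  2.315  0.61   0.748 -2.577] t 5.1833
```

View pics/w4.png

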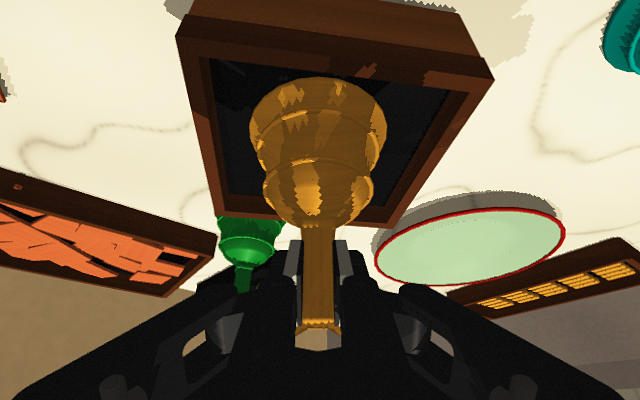

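View pics/s4.png

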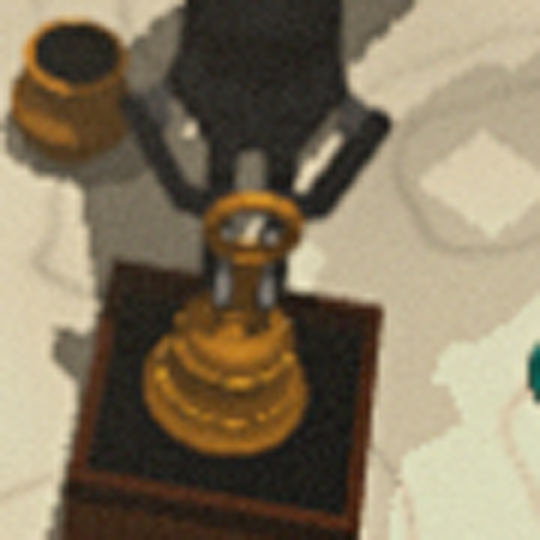

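Gripped; the opening reads 13 mm, about the stem's width. Lifting straight up.

```bash
python3 -m handwheel '[0,-0.004,0,0.003,0,0,0, 0,-0.011,0,0.009,0,0,0, 0,-0.02,0,0.017,0,0,0, 0,-0.031,0,0.026,0,0,0, 0,-0.042,0,0.035,0,0,0, 0,-0.054,0,0.045,0,0,0, 0,-0.065,0,0.055,0,0,0, 0,-0.077,0,0.064,0,0,0, 0,-0.084,0,0.071,0,0,0, 0,-0.088,0,0.074,0,0,0, 0,-0.088,0,0.074,0,0,0, 0,-0.088,0,0.074,0,0,0]'
python3 - <<'E'
from h import *
o=ctrl.get_obs();print(o['contact_force'],o['wrist_torque'],o['tool_pos'],np.round(o['q'],3))
im,d=ctrl.get_image('wrist');a,d=ctrl.get_image('scene');crop(a,330,180,90,90,6,'pics/s5.png');cv2.imwrite('pics/w5.png',im)
E
```

```text
t: 6.28
tool_pos: [0.5078, 0.2076, 0.2395]
tool_rot: [-0.308, 0.836, 0.655]
contact_force: [-0.1, 0.0, -8.3]
opening: 0.0127
[-0.12841622  0.01287255 -8.26746327] [-0.64718925  0.78971562 -0.01015665] [0.50775781 0.20755296 0.23945644] [ 0.048 -0.557  2.211  0.494  0.961 -2.402]
```

View pics/s5.png

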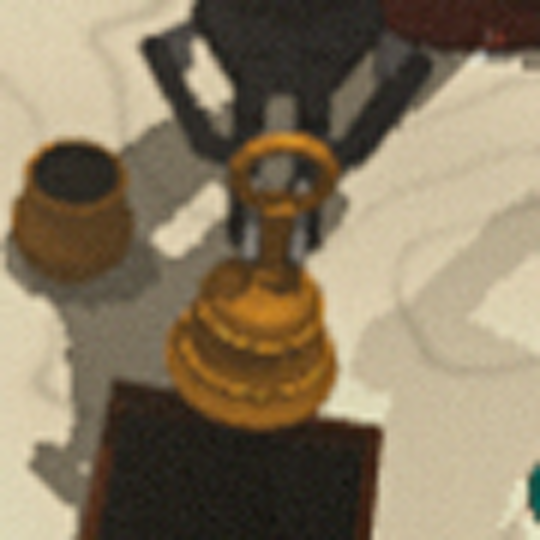

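View pics/w5.png

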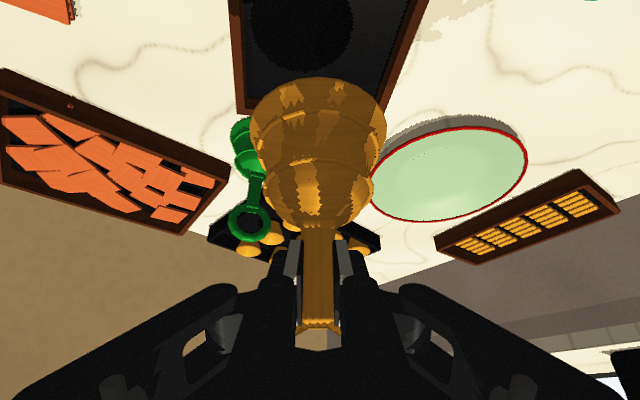

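Lifted clean. The contact force of about 8 N down implies a dip of roughly 58–64 mm. The bell sits unchanged in the hand. Planning the pose in front of the hook:

```bash
cat >> h.py <<'E'
OFF=goal(40,40).T@(np.array([.503,.2025,.188])-np.array([.5081,.2072,.125]))
SEAT=np.array([.565,-.2465,.290]); YAW=-24.5
def sx(yaw=YAW): return np.array([np.cos(np.radians(yaw)),np.sin(np.radians(yaw)),0])
def eye(o): return o['tool_pos']+Ro.from_rotvec(o['tool_rot']).as_matrix()@OFF
def tcp_for(e,yaw=YAW,th=40): return np.array(e)-goal(yaw,th)@OFF
E
python3 - <<'E'
from h import *
print(OFF)
o=ctrl.get_obs();print(eye(o))
e=SEAT-.11*sx()+[0,0,.017];print(e,tcp_for(e));delta(tcp_for(e),goal(YAW,40))
E
```

```text
[-0.05271399 -0.00032219  0.03518852]
[0.50237535 0.20294169 0.30118105]
[ 0.46490426 -0.20088374  0.307     ] [ 0.47134202 -0.20346353  0.244     ]
shift [-0.1919 -0.2907 -0.2212] turn [ 49.64  -0.11 -41.49] q [ 0.048 -0.556  2.212  0.495  0.961 -2.402] t 6.3833
```

```bash
python3 -m handwheel '[0,-0.004,-0.006,-0.004,1,0,-0.83, 0,-0.012,-0.018,-0.013,3,0,-2.5, 0,-0.021,-0.032,-0.024,5.5,0,-4.6, 0,-0.033,-0.049,-0.038,8.4,0,-7.1, 0,-0.044,-0.067,-0.051,11.4,0,-9.5, 0,-0.056,-0.084,-0.064,14.4,0,-12, 0,-0.067,-0.102,-0.077,17.4,0,-14.5, 0,-0.079,-0.119,-0.091,20.4,0,-17, 0,-0.088,-0.134,-0.102,22.8,0,-19.1, 0,-0.094,-0.142,-0.108,24.3,0,-20.3, 0,-0.096,-0.145,-0.1105,24.8,0,-20.75, 0,-0.096,-0.145,-0.1105,24.8,0,-20.75]'
python3 - <<'E'
from h import *
o=ctrl.get_obs();print(eye(o),o['opening'])
e=SEAT-.11*sx()+[0,0,.017];delta(tcp_for(e),goal(YAW,40))
E
```

```text
t: 7.38
tool_pos: [0.4896, 0.002, 0.2425]
tool_rot: [-0.06, 0.871, 0.127]
contact_force: [-0.0, 0.6, -7.4]
opening: 0.013
[0.48278646 0.00074656 0.30551352] 0.012990735731725432
shift [-0.0306 -0.2011 -0.0343] turn [ 24.74   0.03 -20.73] q [-0.311 -0.812  2.349  0.34   0.984 -2.116] t 7.3833
```

```bash
python3 -m handwheel '[0,-0.001,-0.006,-0.001,0.75,0,-0.6, 0,-0.003,-0.02,-0.003,2.5,0,-2.1, 0,-0.006,-0.042,-0.007,5.2,0,-4.4, 0,-0.01,-0.066,-0.011,8.2,0,-6.8, 0,-0.014,-0.09,-0.015,11.1,0,-9.3, 0,-0.017,-0.115,-0.019,14.1,0,-11.8, 0,-0.021,-0.139,-0.024,17.1,0,-14.3, 0,-0.025,-0.163,-0.028,20,0,-16.8, 0,-0.028,-0.183,-0.031,22.5,0,-18.9, 0,-0.03,-0.195,-0.033,24,0,-20.1, 0,-0.031,-0.201,-0.034,24.75,0,-20.75, 0,-0.031,-0.201,-0.034,24.75,0,-20.75]'
python3 - <<'E'
from h import *
o=ctrl.get_obs();print(eye(o),o['opening'],o['contact_force'])
e=SEAT-.11*sx()+[0,0,.017];delta(tcp_for(e),goal(YAW,40))
import pickle
for n in('scene','top','wrist'):
    o=ctrl.get_obs();im,d=ctrl.get_image(n);cv2.imwrite(f'pics/{n}6.png',im);np.save(f'pics/{n}6.npy',d);pickle.dump(o,open(f'pics/{n}6.pkl','wb'))
E
python3 - <<'E'
import sys;sys.path.insert(0,'.')
from h import *
crop('pics/scene6.png',200,80,100,75,8,'pics/c6.png')
E
```

```text
t: 8.38
tool_pos: [0.4717, -0.2035, 0.2449]
tool_rot: [0.187, 0.858, -0.4]
contact_force: [0.6, 0.7, -6.6]
opening: 0.0128
[ 0.46525447 -0.20088371  0.30786168] 0.01278519095236306 [ 0.55527396  0.67544625 -6.57439111]
shift [ 0.0004 -0.0002 -0.0008] turn [-0.01  0.04  0.  ] q [-0.62  -0.729  2.302  0.16   0.885 -1.82 ] t 8.3833
```

View pics/c6.png

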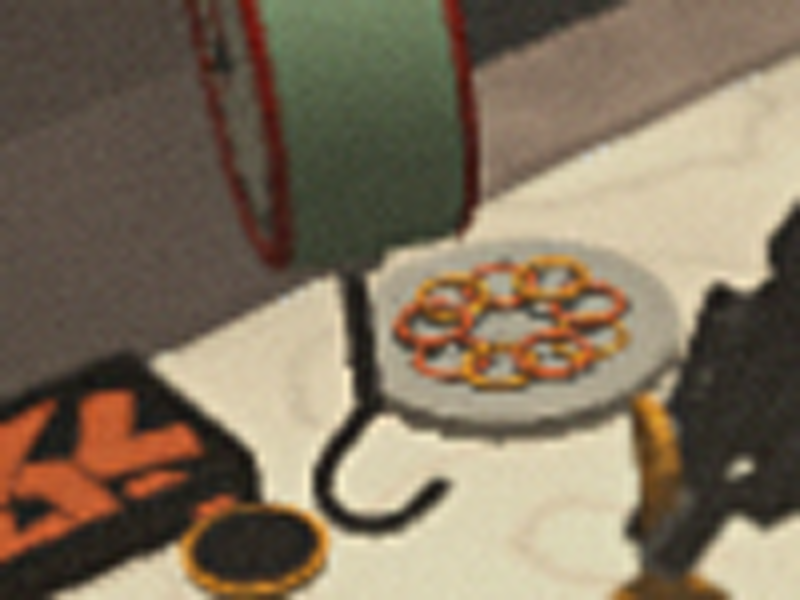

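View pics/top6.png

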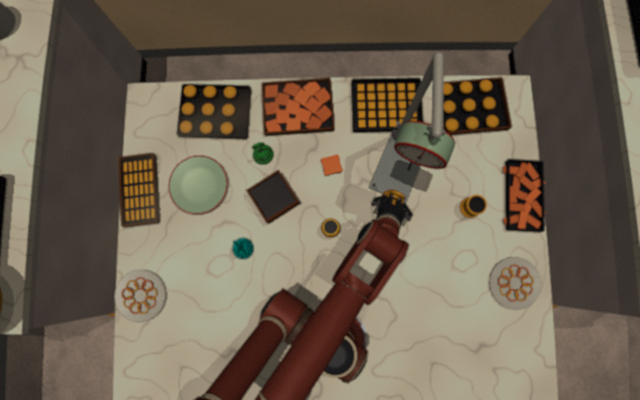

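View pics/wrist6.png

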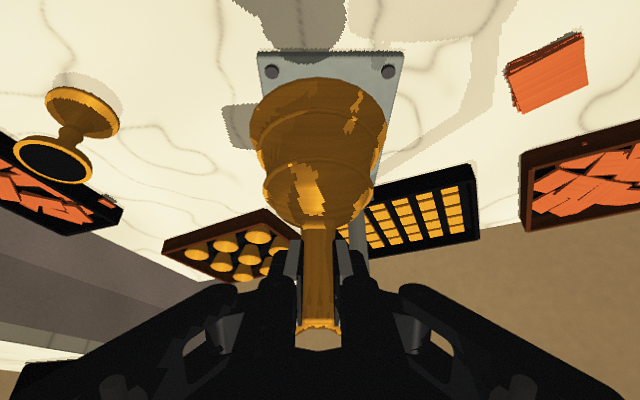

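```bash
cat >> h.py <<'E'
def overlay(n,im,o,box,s,out,seat=None,hookyaw=YAW,dip=0):
    seat=SEAT if seat is None else seat
    c=cam(n,o); R=Ro.from_rotvec(o['tool_rot']).as_matrix(); e=eye(o); a=R[:,1]
    x0,y0,w,h=box; big=cv2.resize(im[y0:y0+h,x0:x0+w],None,fx=s,fy=s,interpolation=cv2.INTER_CUBIC)
    def pl(P,col):
        p=proj(c,np.array(P)); cv2.polylines(big,[np.round((p-[x0-.5,y0-.5])*s).astype(np.int32).reshape(-1,1,2)],False,col,1,cv2.LINE_AA)
    t=np.linspace(0,2*np.pi,60)[:,None]; z=np.array([0,0,1.])
    for r in(.015,.024): pl(e-.015*z+r*(np.cos(t)*a+np.sin(t)*z),(255,0,255))
    X=sx(hookyaw); S=seat-np.array([0,0,dip]); cc=S+.018*z
    t=np.linspace(-1.2,1.9,40)[:,None]   # wire centreline radius .022
    pl(cc+.022*(np.sin(t)*X-np.cos(t)*z),(255,255,0))
    b=S-.022*X+.007*z
    u=np.linspace(0,2*np.pi,30)[:,None];k,d,Rc,tc=c
    pl(b+.0048*(np.cos(u)*Rc[0]+np.sin(u)*Rc[1]),(0,255,0))
    cv2.imwrite(out,big); print(n,'ball',proj(c,b),'eye',proj(c,e))
E
python3 - <<'E'
from h import *
import pickle
for n,b,s in(('scene',(225,95,75,75),8),('top',(380,140,50,75),8)):
    overlay(n,cv2.imread(f'pics/{n}6.png'),pickle.load(open(f'pics/{n}6.pkl','rb')),b,s,f'pics/o6{n}.png')
a=cv2.imread('pics/o6scene.png');b=cv2.imread('pics/o6top.png')
cv2.imwrite('pics/o6.png',cv2.resize(np.hstack([a,b]),None,fx=.8,fy=.8))
cv2.imwrite('pics/o6.png',np.hstack([a,b])[:, :800] if a.shape[1]+b.shape[1]<=800 else cv2.resize(np.hstack([a,b]),(800,480)))
E
```

```text
scene ball [254.1350913  140.99702279] eye [281.35741245 132.36816135]
top ball [407.37570567 168.05252645] eye [397.03040989 193.26756966]
```

View pics/o6.png

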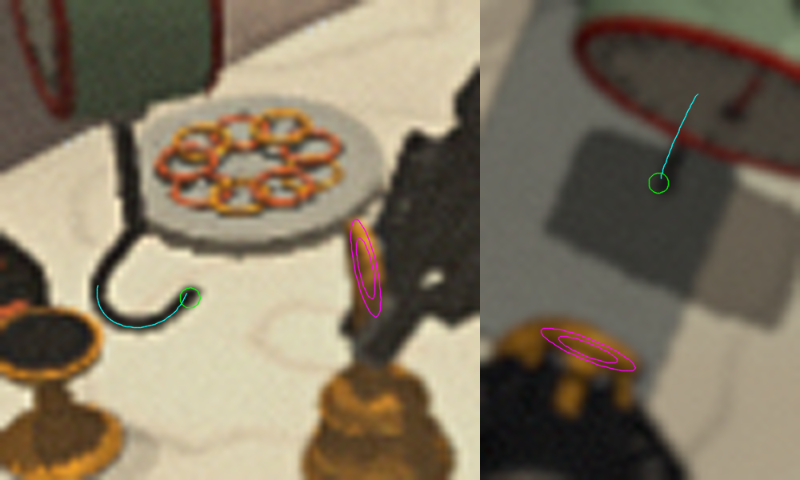

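Run:
```python
from h import *
import pickle
im=cv2.imread('pics/top6.png');o=pickle.load(open('pics/top6.pkl','rb'))
overlay('top',im,o,(380,150,40,60),10,'pics/a.png')
a=cv2.imread('pics/a.png');b=cv2.resize(im[150:210,380:420],None,fx=10,fy=10,interpolation=cv2.INTER_CUBIC)
cv2.imwrite('pics/o7.png',np.clip(np.hstack([a,b]).astype(float)*1.8,0,255))
im=cv2.imread('pics/scene6.png');o=pickle.load(open('pics/scene6.pkl','rb'))
overlay('scene',im,o,(262,115,40,60),10,'pics/a.png')
a=cv2.imread('pics/a.png');b=cv2.resize(im[115:175,262:302],None,fx=10,fy=10,interpolation=cv2.INTER_CUBIC)
cv2.imwrite('pics/o8.png',np.hstack([a,b]))
```

```text
top ball [407.37570567 168.05252645] eye [397.03040989 193.26756966]
scene ball [254.1350913  140.99702279] eye [281.35741245 132.36816135][ WARN:0@0.597] global loadsave.cpp:1063 imwrite_ Unsupported depth image for selected encoder is fallbacked to CV_8U.
```

View pics/o7.png

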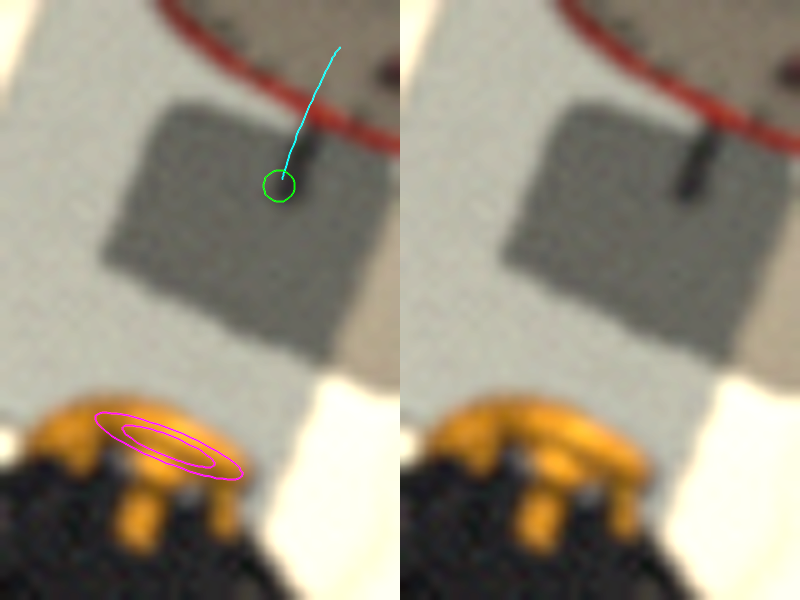

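View pics/o8.png

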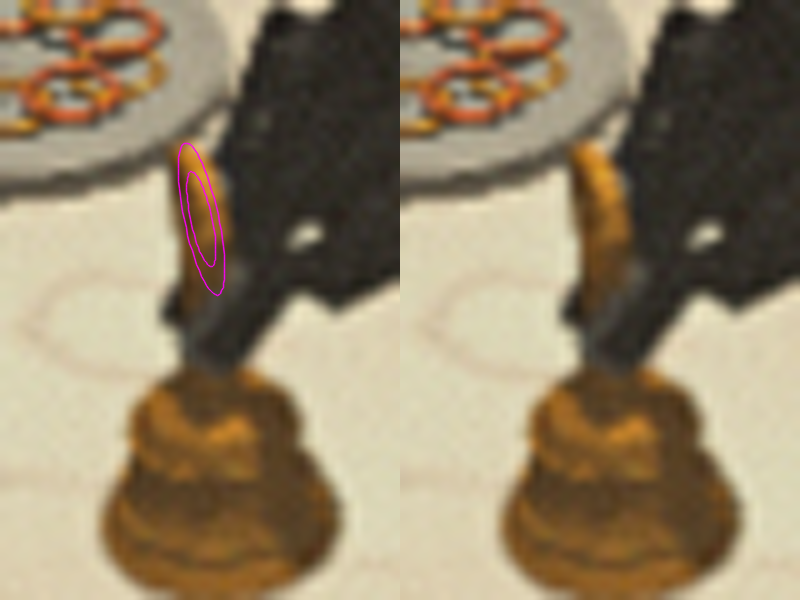

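Run:
```python
from h import *
import pickle
np.set_printoptions(precision=4,suppress=True)
o=pickle.load(open('pics/w1.pkl','rb'));cw=cam('wrist',o);cs=cam('scene');ct=cam('top')
B=SEAT-.022*sx()+[0,0,.007];print('model ball',B)
L=lambda X:(np.array([ (X-B)@sx(),(X-B)@sx(YAW+90),X[2]-B[2]])*1000).round(1)
for s in([(cw,(327,306)),(cs,(254.6,141))],[(ct,(408.8,169.3)),(cs,(254.6,141))],[(cw,(327,306)),(ct,(408.8,169.3))],[(cw,(327,306)),(cs,(254.6,141)),(ct,(408.8,169.3))]):
    X,r=tri(s);print(X,'local mm off',L(X),r)
# eye in top by depth
for n,b in(('top',(385,180,412,205)),('scene',(276,125,290,150))):
    o=pickle.load(open(f'pics/{n}6.pkl','rb'));c=cam(n,o);D=np.load(f'pics/{n}6.npy')
    P,uv=cloud(c,D,*b); e=eye(o);R=Ro.from_rotvec(o['tool_rot']).as_matrix()
    l=np.c_[(P-e)@sx(),(P-e)@sx(YAW+90),P[:,2]-e[2]]
    m=(abs(l[:,0])<.015)&(abs(l[:,1])<.035)&(l[:,2]>-.04)&(l[:,2]<.02)
    im=cv2.imread(f'pics/{n}6.png')[uv[:,1],uv[:,0]].astype(int); m&=(im[:,2]-im[:,0]>40)
    q=l[m]*1000;print(n,len(q),q.mean(0),q.min(0),q.max(0)); t=q[q[:,2]>-5]; print('  top bar',len(t),t.mean(0),t.min(0),t.max(0))
```

```text
model ball [ 0.545  -0.2374  0.297 ]
[ 0.5439 -0.2368  0.2973] local mm off [-1.2  0.   0.3] [[0.3, -0.5], [-0.1, -0.2]]
[ 0.5412 -0.2416  0.2932] local mm off [-1.7 -5.4 -3.8] [[-0.2, 0.2], [-0.3, -0.1]]
[ 0.5416 -0.2389  0.2983] local mm off [-2.4 -2.8  1.3] [[-2.7, 0.3], [-0.8, -0.3]]
[ 0.5425 -0.2389  0.2967] local mm off [-1.7 -2.5 -0.3] [[-2.3, -1.2], [-0.1, -0.5], [-0.9, -0.4]]
top 82 [ -1.9193  -2.3762 -10.2791] [-13.1324 -24.1916 -37.3917] [ 5.0037 27.3279 11.9936]
  top bar 40 [-0.6082 -2.1107  5.4004] [ -4.3124 -22.7826  -4.2288] [ 5.0037 17.9497 11.9936]
scene 73 [  1.4907   4.2722 -11.604 ] [-14.5799 -31.76   -38.5654] [ 6.6821 29.3445  9.0119]
  top bar 28 [1.1245 7.7413 3.7007] [ -3.5022 -11.7647  -4.9363] [ 4.9123 23.3671  9.0119]
```

```bash
sed -i 's/^SEAT=.*/SEAT=np.array([.5635,-.2469,.290]); YAW=-24.5/' h.py
python3 - <<'E'
from h import *
for d in (.038,0): delta(tcp_for(SEAT-d*sx()+[0,0,.017]),goal(YAW,40))
E
```

```text
shift [ 0.0462 -0.0024  0.0537] turn [ 0.08  0.05 -0.09] q [-0.618 -0.73   2.303  0.16   0.885 -1.821] t 8.5333
shift [ 0.0706 -0.0025  0.0828] turn [ 0.08  0.05 -0.09] q [-0.618 -0.73   2.303  0.16   0.885 -1.821] t 8.5333
```

```bash
python3 -m handwheel '[0,0.003,0,0.004,0,0,0, 0,0.008,-0.001,0.01,0,0,0, 0,0.015,-0.001,0.018,0,0,0, 0,0.022,-0.001,0.026,0,0,0, 0,0.029,-0.002,0.034,0,0,0, 0,0.036,-0.002,0.042,0,0,0, 0,0.041,-0.002,0.048,0,0,0, 0,0.044,-0.0025,0.052,0,0,0, 0,0.046,-0.0025,0.054,0,0,0, 0,0.046,-0.0025,0.054,0,0,0]'
python3 - <<'E'
from h import *
o=ctrl.get_obs();print(eye(o)-SEAT,o['contact_force'])
delta(tcp_for(SEAT+[0,0,.017]),goal(YAW,40))
a,_=ctrl.get_image('scene');cv2.imwrite('pics/scene9.png',a)
overlay('scene',a,o,(225,100,60,60),10,'pics/o9.png')
E
```

```text
t: 9.37
tool_pos: [0.5357, -0.2345, 0.2445]
tool_rot: [0.185, 0.858, -0.399]
contact_force: [0.0, -0.7, -7.9]
opening: 0.013
[-0.03428391  0.01504253  0.01749548] [ 0.01774954 -0.67502156 -7.90281674]
shift [0.0244 0.0005 0.0283] turn [ 0.07  0.06 -0.04] q [-0.591 -0.486  2.158  0.15   0.783 -1.804] t 9.3667
scene ball [254.43419821 140.74042073] eye [258.98456608 136.79194986]
```

View pics/o9.png

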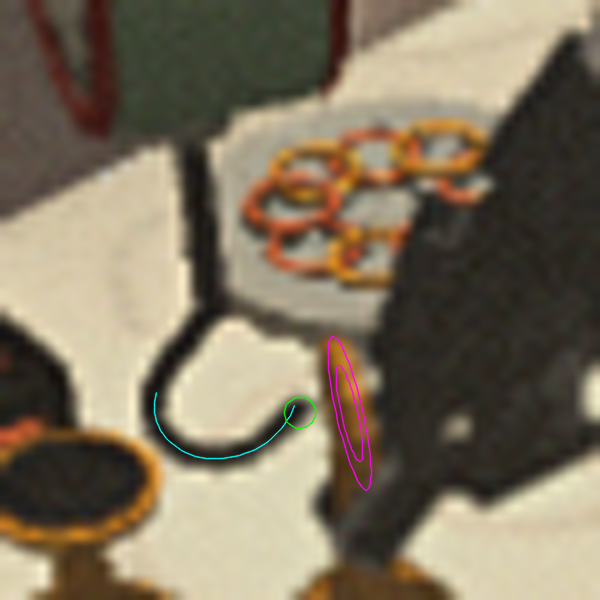

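Hook and eye models both match the picture. The eye at (345,410) stands just in front of the ball at (300,412), at the right height, so I enter slowly.

```bash
python3 -m handwheel '[0,0.0012,0,0.0014,0,0,0, 0,0.0024,0,0.0028,0,0,0, 0,0.0036,0,0.0042,0,0,0, 0,0.0048,0,0.0056,0,0,0, 0,0.006,0,0.007,0,0,0, 0,0.0072,0,0.0084,0,0,0, 0,0.0084,0,0.0098,0,0,0, 0,0.0096,0,0.0112,0,0,0, 0,0.0108,0,0.0126,0,0,0, 0,0.012,0,0.014,0,0,0]'
python3 - <<'E'
from h import *
o=ctrl.get_obs();print(eye(o)-SEAT,o['contact_force'])
delta(tcp_for(SEAT+[0,0,.017]),goal(YAW,40))
a,_=ctrl.get_image('scene')
overlay('scene',a,o,(225,100,60,60),10,'pics/o10.png')
E
```

```text
t: 10.25
tool_pos: [0.5522, -0.2424, 0.2444]
tool_rot: [0.186, 0.858, -0.399]
contact_force: [0.0, -0.1, -7.3]
opening: 0.0128
[-0.01776041  0.00714566  0.01738442] [ 0.04671909 -0.05157342 -7.30930681]
shift [0.0126 0.0009 0.0143] turn [ 0.05  0.08 -0.01] q [-0.584 -0.43   2.119  0.146  0.764 -1.797] t 10.25
scene ball [254.43419821 140.74042073] eye [253.13324667 137.97916692]
```

View pics/o10.png

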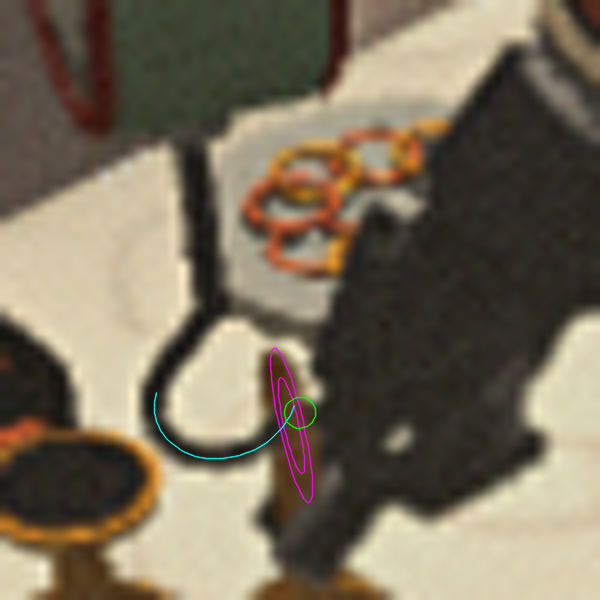

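No contact force change; the tip is through the eye. Continuing over the seat.

```bash
python3 -m handwheel '[0,0.0012,0,0.0014,0,0,0, 0,0.0024,0,0.0028,0,0,0, 0,0.0036,0,0.0042,0,0,0, 0,0.0048,0,0.0056,0,0,0, 0,0.006,0.0005,0.007,0,0,0, 0,0.0072,0.0005,0.0084,0,0,0, 0,0.0084,0.0005,0.0098,0,0,0, 0,0.0096,0.0005,0.0112,0,0,0, 0,0.0108,0.0005,0.0126,0,0,0, 0,0.012,0.0005,0.014,0,0,0, 0,0.012,0.0005,0.014,0,0,0]'
python3 - <<'E'
from h import *
o=ctrl.get_obs();print(eye(o)-SEAT,o['contact_force'])
delta(tcp_for(SEAT+[0,0,.017]),goal(YAW,40))
a,_=ctrl.get_image('scene')
overlay('scene',a,o,(225,100,60,60),10,'pics/o11.png')
a,_=ctrl.get_image('top');crop(a,370,120,80,60,10,'pics/t11.png')
E
```

```text
t: 11.22
tool_pos: [0.5693, -0.2496, 0.2443]
tool_rot: [0.185, 0.858, -0.4]
contact_force: [0.2, 0.7, -7.1]
opening: 0.0127
[-0.00069289 -0.00010193  0.01732987] [ 0.23306707  0.70129401 -7.13346076]
shift [0.0006 0.0004 0.0002] turn [ 0.05  0.09 -0.01] q [-0.576 -0.375  2.08   0.141  0.747 -1.79 ] t 11.2167
scene ball [254.43419821 140.74042073] eye [247.23388543 139.32361676]
```

View pics/o11.png

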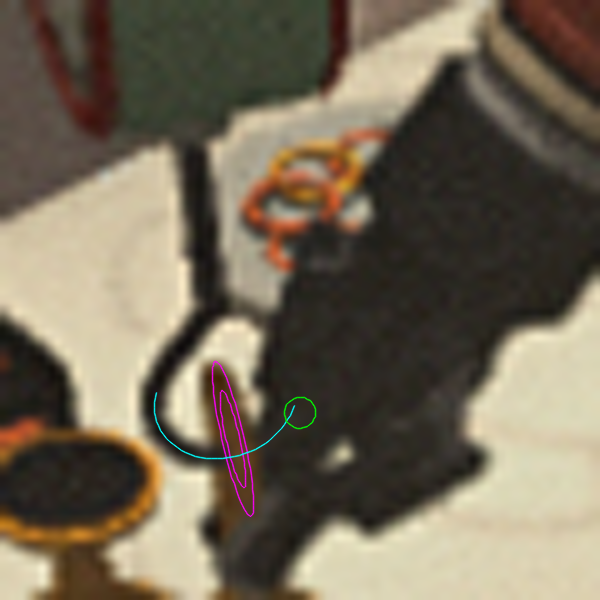

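View pics/t11.png

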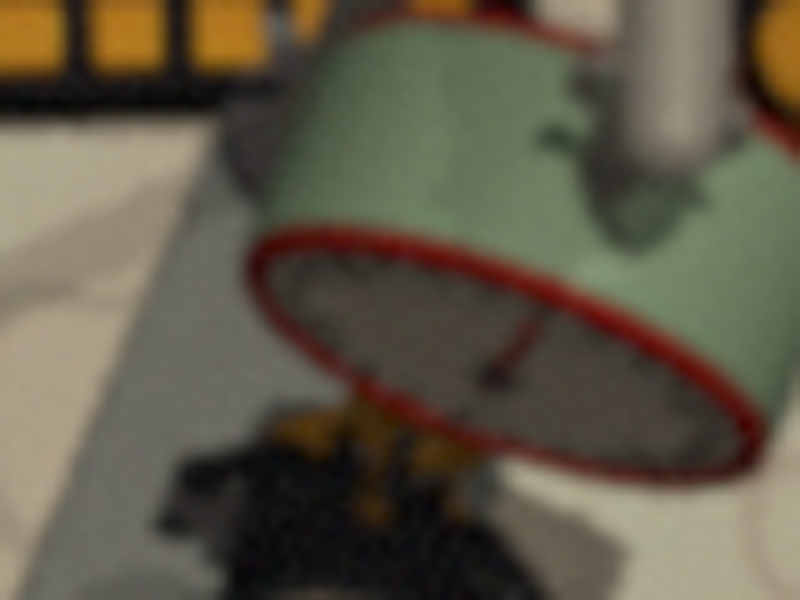

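The eye sits over the seat, with the gripper clear of the dial and hook. Lowering at 12 mm/s.

```bash
python3 -m handwheel '[0,0.0008,0,-0.0006,0,0,0, 0,0.0015,0,-0.0013,0,0,0, 0,0.0023,0,-0.0019,0,0,0, 0,0.0031,0,-0.0026,0,0,0, 0,0.0038,0,-0.0032,0,0,0, 0,0.0046,0,-0.0039,0,0,0, 0,0.0054,0,-0.0045,0,0,0, 0,0.0061,0,-0.0051,0,0,0, 0,0.0069,0,-0.0058,0,0,0, 0,0.0077,0,-0.0064,0,0,0, 0,0.0084,0,-0.0071,0,0,0, 0,0.0092,0,-0.0077,0,0,0]'
python3 - <<'E'
from h import *
o=ctrl.get_obs();print(eye(o)-SEAT,o['contact_force'])
E
python3 -m handwheel '[0,0.0008,0,-0.0006,0,0,0, 0,0.0015,0,-0.0013,0,0,0, 0,0.0023,0,-0.0019,0,0,0, 0,0.0031,0,-0.0026,0,0,0, 0,0.0038,0,-0.0032,0,0,0, 0,0.0046,0,-0.0039,0,0,0, 0,0.0054,0,-0.0045,0,0,0, 0,0.0061,0,-0.0051,0,0,0, 0,0.0069,0,-0.0058,0,0,0, 0,0.0077,0,-0.0064,0,0,0, 0,0.0084,0,-0.0071,0,0,0, 0,0.0092,0,-0.0077,0,0,0]'
python3 - <<'E'
from h import *
o=ctrl.get_obs();print(eye(o)-SEAT,o['contact_force'])
a,_=ctrl.get_image('scene')
overlay('scene',a,o,(225,100,60,60),10,'pics/o12.png',dip=.007)
E
```

```text
t: 12.32
tool_pos: [0.5691, -0.2495, 0.2322]
tool_rot: [0.186, 0.858, -0.399]
contact_force: [0.2, 0.4, -7.4]
opening: 0.0128
[-9.20245981e-04  4.27813997e-05  5.17264057e-03] [ 0.23064699  0.37810145 -7.43416288]
t: 13.32
tool_pos: [0.5692, -0.2496, 0.2204]
tool_rot: [0.185, 0.857, -0.4]
contact_force: [-0.2, 0.5, -6.4]
opening: 0.0127
[-8.14540514e-04 -2.29808817e-05 -6.58440136e-03] [-0.18409811  0.49920971 -6.44295619]
scene ball [254.64272426 142.6096918 ] eye [248.0888057  145.72523358]
```

View pics/o12.png

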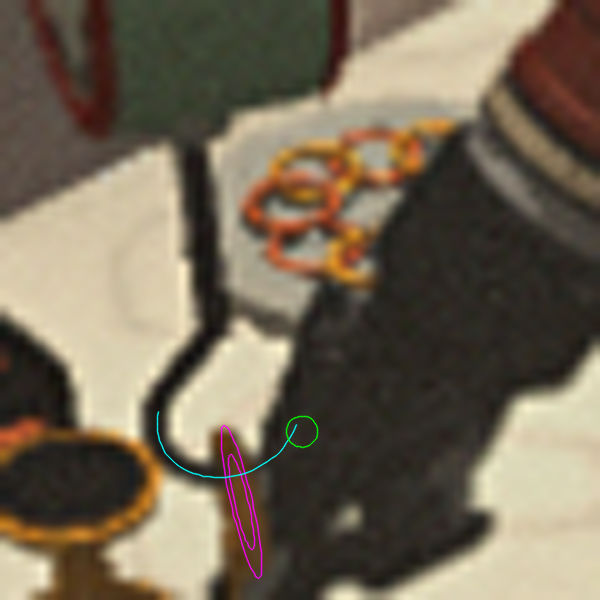

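The hook has begun to dip with the eye on it: force is down about 1 N and the hook image is lower by about 2 px. Continuing.

```bash
python3 -m handwheel '[0,0.0008,0,-0.0006,0,0,0, 0,0.0015,0,-0.0013,0,0,0, 0,0.0023,0,-0.0019,0,0,0, 0,0.0031,0,-0.0026,0,0,0, 0,0.0038,0,-0.0032,0,0,0, 0,0.0046,0,-0.0039,0,0,0, 0,0.0054,0,-0.0045,0,0,0, 0,0.0061,0,-0.0051,0,0,0, 0,0.0069,0,-0.0058,0,0,0, 0,0.0077,0,-0.0064,0,0,0, 0,0.0084,0,-0.0071,0,0,0, 0,0.0092,0,-0.0077,0,0,0]'
python3 - <<'E'
from h import *
o=ctrl.get_obs();print(eye(o)-SEAT,o['contact_force'])
E
python3 -m handwheel '[0,0.0008,0,-0.0006,0,0,0, 0,0.0015,0,-0.0013,0,0,0, 0,0.0023,0,-0.0019,0,0,0, 0,0.0031,0,-0.0026,0,0,0, 0,0.0038,0,-0.0032,0,0,0, 0,0.0046,0,-0.0039,0,0,0, 0,0.0054,0,-0.0045,0,0,0, 0,0.0061,0,-0.0051,0,0,0, 0,0.0069,0,-0.0058,0,0,0, 0,0.0077,0,-0.0064,0,0,0, 0,0.0084,0,-0.0071,0,0,0, 0,0.0092,0,-0.0077,0,0,0]'
python3 - <<'E'
from h import *
o=ctrl.get_obs();print(eye(o)-SEAT,o['contact_force'])
a,_=ctrl.get_image('scene')
overlay('scene',a,o,(225,105,60,60),10,'pics/o13.png',dip=.031)
E
```

```text
t: 14.37
tool_pos: [0.5693, -0.2496, 0.2085]
tool_rot: [0.185, 0.857, -0.4]
contact_force: [-0.1, -0.3, -4.7]
opening: 0.0132
[-7.75124218e-04 -5.55235114e-05 -1.85580686e-02] [-0.13881369 -0.29071889 -4.73594238]
t: 15.37
tool_pos: [0.5693, -0.2496, 0.1964]
tool_rot: [0.185, 0.857, -0.4]
contact_force: [-1.6, 1.5, -3.0]
opening: 0.0124
[-7.41966801e-04 -7.05172812e-05 -3.05630498e-02] [-1.55506865  1.54107636 -3.03856756]
scene ball [255.34739078 148.91193724] eye [248.8521676  151.98793855]
```

View pics/o13.png

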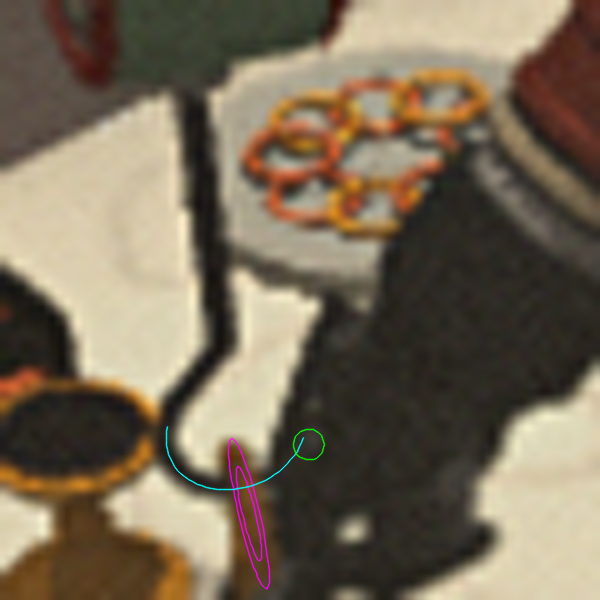

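```bash
python3 -m handwheel '[0,0.0008,0,-0.0006,0,0,0, 0,0.0015,0,-0.0013,0,0,0, 0,0.0023,0,-0.0019,0,0,0, 0,0.0031,0,-0.0026,0,0,0, 0,0.0038,0,-0.0032,0,0,0, 0,0.0046,0,-0.0039,0,0,0, 0,0.0054,0,-0.0045,0,0,0, 0,0.0061,0,-0.0051,0,0,0, 0,0.0069,0,-0.0058,0,0,0, 0,0.0077,0,-0.0064,0,0,0, 0,0.0084,0,-0.0071,0,0,0, 0,0.0092,0,-0.0077,0,0,0]'
python3 -m handwheel '[0,0.0006,0,-0.0005,0,0,0, 0,0.0012,0,-0.001,0,0,0, 0,0.0017,0,-0.0014,0,0,0, 0,0.0023,0,-0.0019,0,0,0, 0,0.0029,0,-0.0024,0,0,0, 0,0.0034,0,-0.0029,0,0,0, 0,0.0038,0,-0.0032,0,0,0, 0,0.0042,0,-0.0035,0,0,0, 0,0.0046,0,-0.0039,0,0,0, 0,0.0046,0,-0.0039,0,0,0]'
python3 - <<'E'
from h import *
F=[];T=[]
for i in range(20):
    a,_=ctrl.get_image('scene');o=ctrl.get_obs();F.append(o['contact_force']);T.append(o['wrist_torque'])
print(eye(o)-SEAT,np.mean(F,0),np.std(F,0)/4.4,np.mean(T,0),o['t'])
overlay('scene',a,o,(225,105,60,60),10,'pics/o14.png',dip=.049)
E
```

```text
t: 16.42
tool_pos: [0.5693, -0.2496, 0.1844]
tool_rot: [0.185, 0.857, -0.4]
contact_force: [-1.4, 1.0, -2.2]
opening: 0.0124
t: 17.25
tool_pos: [0.5693, -0.2496, 0.1783]
tool_rot: [0.185, 0.857, -0.4]
contact_force: [0.0, 0.5, 0.1]
opening: 0.0129
[-8.09544781e-04 -3.32724428e-05 -4.87498170e-02] [-0.04113058  0.1872657  -0.79123428] [0.12098631 0.106299   0.12064125] [0.18059146 0.36232411 0.01657429] 18.25
scene ball [255.86562643 153.53266125] eye [249.46507016 156.62403518]
```

View pics/o14.png

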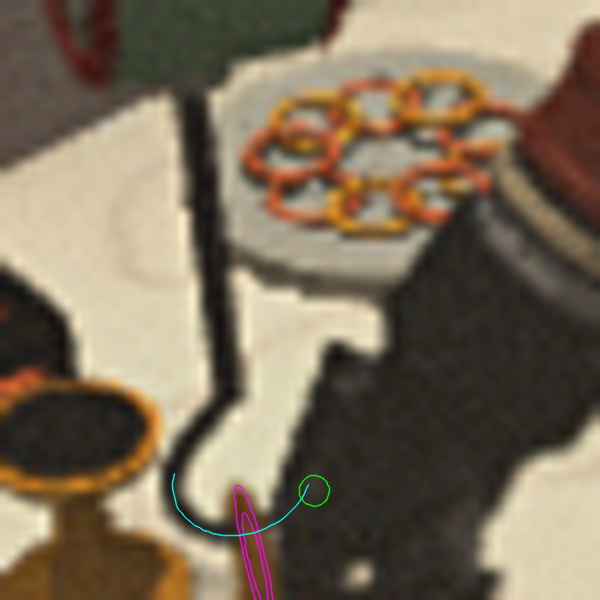

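```bash
python3 -m handwheel '[0,0.0004,0,-0.0003,0,0,0, 0,0.0008,0,-0.0006,0,0,0, 0,0.0011,0,-0.001,0,0,0, 0,0.0015,0,-0.0013,0,0,0, 0,0.0019,0,-0.0016,0,0,0, 0,0.0023,0,-0.0019,0,0,0, 0,0.0023,0,-0.0019,0,0,0]'
python3 - <<'E'
from h import *
np.set_printoptions(precision=3,suppress=True)
F=[];T=[]
for i in range(20):
    a,_=ctrl.get_image('scene');o=ctrl.get_obs();F.append(o['contact_force']);T.append(o['wrist_torque'])
print(eye(o)-SEAT,np.mean(F,0),np.std(F,0),np.mean(T,0),np.std(T,0),o['t'])
a,_=ctrl.get_image('wrist');cv2.imwrite('pics/w15.png',a)
E
```

```text
t: 18.83
tool_pos: [0.5692, -0.2495, 0.1751]
tool_rot: [0.186, 0.858, -0.399]
contact_force: [0.6, -0.2, -0.2]
opening: 0.0129
[-0.001 -0.    -0.052] [-0.066  0.325 -0.255] [0.641 0.466 0.608] [0.149 0.313 0.003] [0.03  0.039 0.026] 19.8333
```

View pics/w15.png

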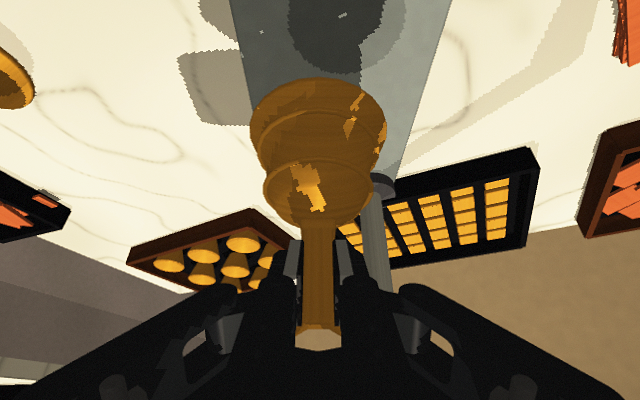

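```bash
python3 -m handwheel '[0,0.0004,0,-0.0003,0,0,0, 0,0.0008,0,-0.0006,0,0,0, 0,0.0011,0,-0.001,0,0,0, 0,0.0015,0,-0.0013,0,0,0, 0,0.0018,0,-0.0015,0,0,0, 0,0.0018,0,-0.0015,0,0,0]'
python3 - <<'E'
from h import *
np.set_printoptions(precision=4,suppress=True)
F=[];T=[]
for i in range(30):
    a,_=ctrl.get_image('scene');o=ctrl.get_obs();F.append(o['contact_force']);T.append(o['wrist_torque'])
print(eye(o)-SEAT,np.mean(F,0),np.std(F,0)/5.4,np.mean(T,0),o['t'],o['opening'])
overlay('scene',a,o,(225,105,60,60),10,'pics/o16.png',dip=.0545)
E
```

```text
t: 20.38
tool_pos: [0.5692, -0.2495, 0.1728]
tool_rot: [0.186, 0.858, -0.399]
contact_force: [1.1, -0.1, 0.7]
opening: 0.0132
[-0.0008 -0.     -0.0541] [-0.2562  0.0719 -0.1052] [0.0903 0.0904 0.067 ] [0.148  0.2949 0.0045] 21.8833 0.012772941859124847
scene ball [256.0223 154.9268] eye [249.6266 157.9699]
```

View pics/o16.png

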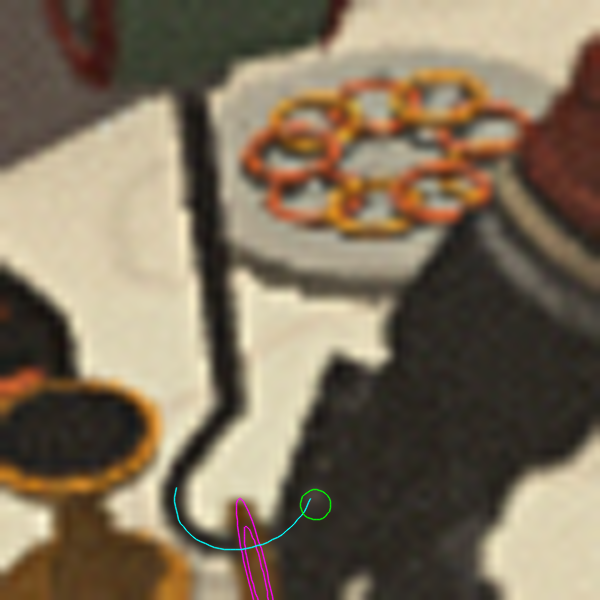

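The hand carries only about 0.1 N now. Ease the last half millimetre and open the fingers.

```bash
python3 -m handwheel '[0,0.0002,0,-0.0002,0,0,0, 0,0.0004,0,-0.0003,0,0,0, 0,0.0004,0,-0.0003,0,0,0]' 20
python3 -m handwheel '[0.16,0,0,0,0,0,0, 0.18,0,0,0,0,0,0, 0.2,0,0,0,0,0,0, 0.23,0,0,0,0,0,0, 0.27,0,0,0,0,0,0, 0.32,0,0,0,0,0,0, 0.4,0,0,0,0,0,0, 0.5,0,0,0,0,0,0, 0.6,0,0,0,0,0,0, 0.7,0,0,0,0,0,0, 0.75,0,0,0,0,0,0, 0.75,0,0,0,0,0,0]'
python3 - <<'E'
from h import *
o=ctrl.get_obs();print(o['contact_force'],o['opening'])
a,_=ctrl.get_image('scene');overlay('scene',a,o,(225,105,60,60),10,'pics/o17.png',dip=.0545)
w,_=ctrl.get_image('wrist');cv2.imwrite('pics/w17.png',w)
E
```

```text
t: 22.13
tool_pos: [0.5692, -0.2496, 0.1723]
tool_rot: [0.186, 0.858, -0.399]
contact_force: [0.3, 0.1, -0.4]
opening: 0.0125
t: 23.13
tool_pos: [0.5692, -0.2496, 0.1725]
tool_rot: [0.186, 0.858, -0.399]
contact_force: [0.0, -0.1, -0.3]
opening: 0.0637
[ 0.01359532 -0.10419564 -0.31149932] 0.06370138498475451
scene ball [256.02225129 154.92683094] eye [249.63546808 158.08960156]
```

View pics/o17.png

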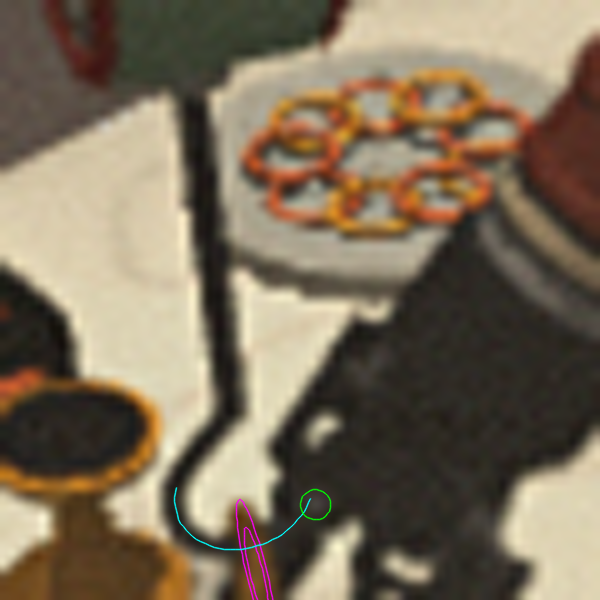

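View pics/w17.png

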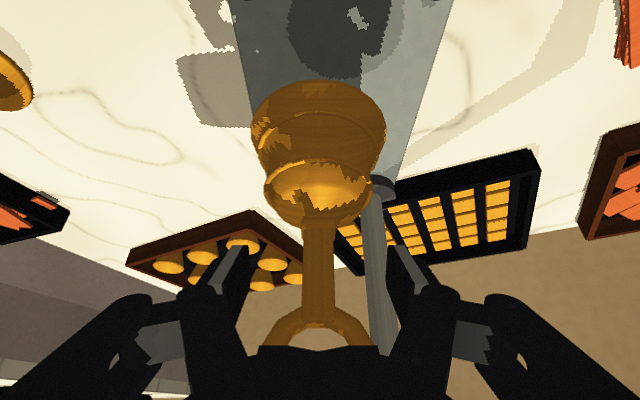

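The bell hangs released with its place unchanged (stem at (318,270)), and the fingers are clear on both sides. Let it settle a second, then draw back along the fingers.

```bash
python3 -m handwheel '[0.75,0,0,0,0,0,0, 0.75,0,0,0,0,0,0, 0.75,0,0,0,0,0,0, 0.75,0,0,0,0,0,0, 0.75,0,0,0,0,0,0, 0.75,0,0,0,0,0,0, 0.75,0,0,0,0,0,0, 0.75,0,0,0,0,0,0, 0.75,0,0,0,0,0,0, 0.75,0,0,0,0,0,0, 0.75,0,0,0,0,0,0, 0.75,0,0,0,0,0,0]'
python3 -m handwheel '[0.75,-0.003,0,0,0,0,0, 0.75,-0.008,0,0,0,0,0, 0.75,-0.014,0,0,0,0,0, 0.75,-0.022,0,0,0,0,0, 0.75,-0.03,0,0,0,0,0, 0.75,-0.04,0,0,0,0,0, 0.75,-0.05,0,0,0,0,0, 0.75,-0.06,0,0,0,0,0, 0.75,-0.07,0,0,0,0,0, 0.75,-0.08,0,0,0,0,0, 0.75,-0.088,0,0,0,0,0, 0.75,-0.09,0,0,0,0,0]'
python3 -m handwheel '[0.75,0,0,0,0,0,0, 0.75,0,0,0,0,0,0, 0.75,0,0,0,0,0,0, 0.75,0,0,0,0,0,0, 0.75,0,0,0,0,0,0, 0.75,0,0,0,0,0,0, 0.75,0,0,0,0,0,0, 0.75,0,0,0,0,0,0, 0.75,0,0,0,0,0,0, 0.75,0,0,0,0,0,0, 0.75,0,0,0,0,0,0, 0.75,0,0,0,0,0,0]'
python3 - <<'E'
from h import *
o=ctrl.get_obs();print(o['contact_force'],o['t'])
a,_=ctrl.get_image('scene');cv2.imwrite('pics/sA.png',a);crop(a,210,100,80,90,6,'pics/o18.png')
for i in range(4): b,_=ctrl.get_image('scene')
w,_=ctrl.get_image('wrist');cv2.imwrite('pics/w18.png',w)
for i in range(5): w2,_=ctrl.get_image('wrist')
print('scene diff',np.abs(a[100:190,210:290].astype(int)-b[100:190,210:290]).mean(),'wrist diff',np.abs(w.astype(int)-w2).mean())
E
```

```text
t: 24.23
tool_pos: [0.5693, -0.2496, 0.1724]
tool_rot: [0.186, 0.858, -0.399]
contact_force: [-0.2, 0.8, 0.5]
opening: 0.0642
t: 25.23
tool_pos: [0.5164, -0.2256, 0.2438]
tool_rot: [0.184, 0.854, -0.4]
contact_force: [0.9, -0.0, -0.1]
opening: 0.0638
t: 26.23
tool_pos: [0.5165, -0.2256, 0.2413]
tool_rot: [0.185, 0.858, -0.399]
contact_force: [-0.7, -0.4, 0.9]
opening: 0.0641
[-0.69938463 -0.36143533  0.87651396] 26.2333
scene diff 2.620416666666667 wrist diff 1.66366015625
```

View pics/o18.png

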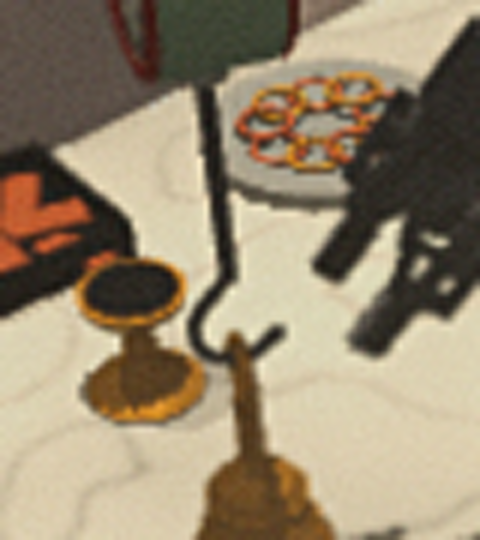

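View pics/w18.png

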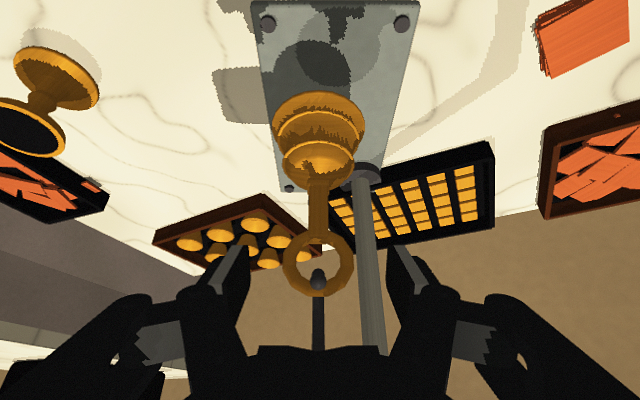

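Run:
```python
from h import *
for i in range(20): b,_=ctrl.get_image('scene')
a=cv2.imread('pics/sA.png');s0=cv2.imread('pics/scene0.png')
g=lambda x:cv2.cvtColor(x,cv2.COLOR_BGR2GRAY).astype(np.float32)
print('bell shift px in 1 s',cv2.phaseCorrelate(g(a[160:200,235:275]),g(b[160:200,235:275])))
for n,(x,y) in dict(pot=(342,215),coppers=(289,258),plate=(436,350),lamp=(233,155)).items():
    print(n,cv2.phaseCorrelate(g(s0[y-20:y+20,x-20:x+20]),g(b[y-20:y+20,x-20:x+20])))
print(ctrl.get_obs()['t']); ctrl.finish_job()
```

```text
bell shift px in 1 s ((-0.04658289968832463, -0.03633213898136134), 1.0135959354043007)
pot ((-0.04000444993009822, -0.22185855604113414), 0.7421363651752472)
coppers ((-0.022048026213688843, -0.012084959655041416), 0.9663585108518601)
plate ((-0.07674289523788858, -0.011075254672860524), 0.9008140170574188)
lamp ((-0.1267421673398701, -0.14897369612679512), 0.5924493339657784)
27.7833
the job is handed in; nothing more can be done
```

The brass bell is hanging by its eye in the hook's seat, and I handed the job in at about 27.8 s of the 64 s allowed. No verdict came back.

I took the bell by its stem, threaded the eye over the hook tip and lowered it at about 12 mm/s. I opened the fingers when the hand carried about 0.1 N, then drew back.

**Last checks:**
- **Dip:** about 54 mm by the arm's position and the scene picture, which puts the bell at roughly 7.1 N.
- **Stillness:** the bell moved less than 0.1 px in a second, and the last wrist picture shows it upright with the eye on the hook.
- **Bystanders:** the pot, coppers, plate and lamp stayed within 0.25 px of where they began.

**What disagreed or was not measured:**
- **Hook speed:** I had no direct reading of it. I kept it low only by lowering slowly and releasing near balance.
- **Top camera:** it placed the hook 2 to 5 mm to the side of where the other two views did. It showed the eye off by about 2 mm the same way, so I mostly relied on the scene and wrist views.
- **Wrist torque:** about 0.3 N m stayed on the reading after the vertical force had gone. I took it as a sensor offset from the tilted hand and went by the force reading.

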